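# Load the sample shaker and set its speed

### The job

Clear the grey slide box off the shaker and lay it flat in the white tray, then stack all the sample chambers that are on the bench into one neat pile, square with and centred in the white outline on the platform. Stand the steel weight in the middle on top of the pile, and only then turn the knob to the fourth click from Off. Leave the bottle, beaker and objective where they are.

Things in the scene. Friction and masses are not known exactly. Their poses are not given: they have to be found in the camera images.
- slide_box_center (a point): Centre of the closed dark-grey slide box, 110 (x) x 46 (y) x 34 (z) mm, 0.1 to 0.2 kg, that lies flat on the shaker's platform at the start, over the outline. z is up; the centre is 17 mm above its underside.
- tray: Shallow open white tray fixed to the bench, to the robot's right; outside 190 (x) x 120 (y) x 18 (z) mm, walls and floor 4 mm thick. Origin at the centre of its underside, z up. The slide box lies flat in it with some 30 mm of play each way when their long sides are parallel.
- pile_spot (a point): Centre of the white printed rectangle (82 x 64 mm outside, long side along this point's x) on the shaker's black grippy mat, at the mat's surface, 62 mm above the bench, z up; also the centre of the fixed 190 x 190 mm platform. The shaker is a low white machine, 200 (x) x 310 (y) mm; its control deck, 46 mm above the bench, is on the -y side, the knob's axis at y = -160 mm.
- speed_knob (a joint): Angle of the shaker's selector knob, rad, growing clockwise as seen from above. 0 is Off, at a hard stop; a spring detent every 30 degrees (0.524 rad) gives clicks 1 to 6 (3.14, the other stop). Let go between two, it snaps to the nearer. Passing a click takes about 0.06 N m. It starts at Off, click 1 or click 2.
- speed_knob_grip (a point): Point on the knob's vertical axis at grip height, 83 mm above the bench. The black knob is a bar grip 42 mm long, 14 thick, 32 high (top 7 mm above this point) on a disc of 44 mm diameter, its top 23 mm below. The point turns with it: bar along its x, white pointer line on the -x half. At Off this x is the platform's x and the pointer meets the scale's thick mark; thin marks are clicks 1 to 6.
- weight_center (a point): Steel hold-down weight, 0.35 kg: a flat plate 60 (x) x 42 (y) x 12 (z) mm with a round black upright handle of 18 mm diameter and 28 mm height in its middle. This point is on the handle's axis, 20 mm above the underside (half-way up; the handle spans 8 mm below to 20 mm above this point). z up. It stands on the bench in front of the shaker.
- bottle: Bystander: small amber glass bottle, 34 mm across, 75 mm high, origin at the centre of its underside. Leave it alone.
- beaker: Bystander: small glass beaker, 60 mm across, 70 mm high, origin at the centre of its underside. Leave it alone.
- objective: Bystander: microscope objective standing on the bench, 26 mm across, 40 mm high, origin at the centre of its underside. Leave it alone.
- chamber1_center (a point): Centre of sample chamber 1 of up to 5 alike (3 to 5 are there): a flat sealed white plastic case with flat faces, 66 (x) x 48 (y) x 16 (z) mm, 50 g, lying flat on the bench. Both faces are alike: either may be up. The centre is 8 mm above the face it lies on; x along the long side, z normal to the faces.
- chamber2_center (a point): Centre of sample chamber 2 of up to 5 alike (3 to 5 are there): a flat sealed white plastic case with flat faces, 66 (x) x 48 (y) x 16 (z) mm, 50 g, lying flat on the bench. Both faces are alike: either may be up. The centre is 8 mm above the face it lies on; x along the long side, z normal to the faces.
- chamber3_center (a point): Centre of sample chamber 3 of up to 5 alike (3 to 5 are there): a flat sealed white plastic case with flat faces, 66 (x) x 48 (y) x 16 (z) mm, 50 g, lying flat on the bench. Both faces are alike: either may be up. The centre is 8 mm above the face it lies on; x along the long side, z normal to the faces.
- chamber4_center (a point): Centre of sample chamber 4 of up to 5 alike (3 to 5 are there): a flat sealed white plastic case with flat faces, 66 (x) x 48 (y) x 16 (z) mm, 50 g, lying flat on the bench. Both faces are alike: either may be up. The centre is 8 mm above the face it lies on; x along the long side, z normal to the faces.
- chamber5_center (a point): Centre of sample chamber 5 of up to 5 alike (3 to 5 are there): a flat sealed white plastic case with flat faces, 66 (x) x 48 (y) x 16 (z) mm, 50 g, lying flat on the bench. Both faces are alike: either may be up. The centre is 8 mm above the face it lies on; x along the long side, z normal to the faces.

How it is judged:
By the outcome, as a careful person would: the job done as asked, in the order asked, and still so for the second after the job is handed in, with the robot touching nothing.
Of chamber1, chamber2, chamber3, chamber4, chamber5 only 3 to 5 are there at a start; the rules pass over those that are not, and their reading is None.
At some moment in a run one of slide_box, chamber1, chamber2, chamber3, chamber4, chamber5 may be knocked a few centimetres aside while the robot is not near it.
Once in a run the grip may slacken for a moment while it holds something.
It also fails if it takes over 210 s, if anything falls off the work surface, if the arm or the gripper's body presses on something with over 40 N, if the wrist force passes 120 N, or if a joint passes its speed limit or range.

### The arm

A 6-joint arm with a two-finger parallel gripper is mounted at the origin on the work surface. World frame = base frame: x ahead of the robot, y to its left, z up, the work surface at z = 0. Lengths are in mm, angles in rad, forces in N, time in s.
With the tool pointing down it reaches from about 350 to 950 mm from the base axis. Payload 17.4 kg.
Tool frame: the origin (TCP) lies at the very end of the fingers, on their centre line; the grasp point (between the pads) lies 19 mm behind it; z points along the fingers, y is the line along which they close (so a half turn about z gives the same grasp; the last joint's range is limited). The gripper opens to 93 mm and grips with 3 to 60 N. Pads are 15 mm wide; open, the fingers measure 128 mm over their backs; the gripper's body (75 mm by 188 mm) begins 65 mm behind the grasp point.
Start: joints at [-1.186, 0.116, 1.442, -0, 1.584, -0.038], TCP at [276.955, -615.572, 218.646] pointing down, gripper open.
Joint ranges: [-2.83, 2.83], [-0.83, 2.19], [0.07, 2.5], [-1.14, 4.28], [0.01, 3], [-2.97, 2.97]. Speed limits (rad/s): [1.89, 1.89, 2.22, 3.14, 3.14, 3.14].

### API

Orientations are given as a unit quaternion [x, y, z, w].
In Python, from rig import arm, optics gives the robot as it stands.
- The arm moves only by the tool jog_arm, never from a script. Its arguments are lists of equal length, an entry for each row: "offset": the shift along the tool's x, y, z as a fraction of full scale, a list of three; "dr": the turn, a rotation vector about the tool's x, y, z as a fraction of full scale, a list of three. A call has 1 to 8 rows; each row is the pose to reach, as a shift and turn from the pose commanded when the call began, along the tool's axes at that moment; what a row does not reach only later rows make up. Full scale, the value 1, is 50 cm for a shift and 45 degrees for a turn. A row lasts 1/10 s, in which the tool goes at most 50 mm and 8.59 degrees, less where a joint would pass 70% of its speed; a pose out of reach is approached as far as the arm can. A call with a number of a shift or a turn outside -1 to 1 is refused whole. A call with a gripper value outside its range is refused whole. "hand" is the opening, from 0 (shut) to 1 (fully open), set as the call begins (left out, the last holds). The fingers move at their own pace and stop on an object; "squeeze" is the grip in N (left out, the last holds). Time passes only in rows, so rows that repeat a pose let the fingers close. It gives the time, the measured TCP pose, the force, the opening and the grip force at its end, in the units of the state.
- arm.get_state(): the state, without advancing time (a new reading comes with each control period).
- optics.read_camera(name): name is "scene" or "side" or "wrist"; returns the picture (420x560x3 uint8, blue, green, red); there is no depth.
- optics.camera_model(name): a dict with "K" (3x3 intrinsics, pixels), "rvec" (rotation vector, rad) and "tvec" (3), from world to camera coordinates, as OpenCV has them; the wrist camera has in their place "T_tool_cam" (4x4, takes a point from camera to tool coordinates, whose origin is the TCP and whose axes are the flange's). Camera axes: x right, y down, z forward; pixel columns grow to the right and rows downward; lengths in mm; the calibration is good to about 2 mm. A picture is of the moment at which its call begins: read the wrist's pose just before it. camera_model takes no time and is no camera call.
- arm.hand_in(): hands the job in; it is judged then, once.
The state is a dict: "clock": time; "joints": joint angles; "qd": joint speeds; "joint_torque": joint torques, N m; "ee_pos": TCP position; "orientation": TCP orientation; "force": force on the tool from outside, world axes, zero at the start; "ft_torque": the same for the moment, N m; "gripper_width": finger opening in mm; "finger_force": force on a finger pad.
Only numpy, scipy, OpenCV 4.12 (cv2) and the standard library are available. Lean on these libraries where they do the work, as an engineer would, in place of code of your own. Each camera call takes 0.05 s, during which the arm holds its last target. There are 200 camera calls.

## Working session

There is one attempt and no reset: what is moved stays moved. The work goes in short steps, Python scripts to look and compute and a tool call to move; the robot and the scene stay as the last step left them, time stands still between calls to the robot, and variables do not carry over. Pictures are saved under pics/ and viewed, at most 14 in all, crops included, and the job is handed in when it is done.

Besides the shell and the picture viewer there is one more tool, called as a command line: name --argument value ..., lists and objects as JSON in quotes. jog_arm: Moves the arm, as the interface text tells. Shift numbers are shares of 50 cm and turn numbers shares of 45 degrees, none past 1 either way. Its arguments: {"type":"object","properties":{"offset":{"type":"array"},"dr":{"type":"array"},"hand":{"type":"number"},"squeeze":{"type":"number"}},"required":["offset","dr"]}

```bash
ls; mkdir -p pics; python3 - <<'E'
from rig import arm, optics
import cv2,numpy as np
s=arm.get_state(); print({k:np.round(v,3).tolist() for k,v in s.items()})
a=optics.read_camera("scene");b=optics.read_camera("side");w=optics.read_camera("wrist")
for n,i in zip("abw",(a,b,w)): cv2.imwrite(f"pics/{n}0.png",i)
for n in("scene","side","wrist"): print(n,{k:np.round(v,3).tolist() for k,v in optics.camera_model(n).items()})
E
```

```text
pics
{'clock': 0.0, 'joints': [-1.186, 0.116, 1.442, 0.0, 1.584, -0.038], 'qd': [0.0, -0.0, -0.001, -0.0, 0.001, 0.001], 'joint_torque': [-0.0, -72.127, -62.261, 0.078, 0.024, -0.0], 'ee_pos': [276.889, -615.37, 217.919], 'orientation': [0.978, 0.21, -0.0, -0.001], 'force': [0.11, 0.446, -0.228], 'ft_torque': [-0.021, -0.063, -0.016], 'finger_force': 0.0, 'gripper_width': 93.085}
scene {'K': [[521.926, 0.0, 280.275], [0.0, 521.926, 200.075], [0.0, 0.0, 1.0]], 'rvec': [1.241, 2.513, -0.697], 'tvec': [342.085, -319.199, 1575.757]}
side {'K': [[537.177, 0.0, 281.423], [0.0, 537.177, 207.03], [0.0, 0.0, 1.0]], 'rvec': [2.183, -0.394, 0.202], 'tvec': [-546.47, 178.51, 1266.643]}
wrist {'K': [[292.972, 0.0, 274.38], [0.0, 292.972, 206.327], [0.0, 0.0, 1.0]], 'T_tool_cam': [[0.0, -0.953, -0.303, 86.008], [1.0, 0.001, -0.001, -0.134], [0.001, -0.303, 0.953, -165.154], [0.0, 0.0, 0.0, 1.0]]}
```

View pics/a0.png

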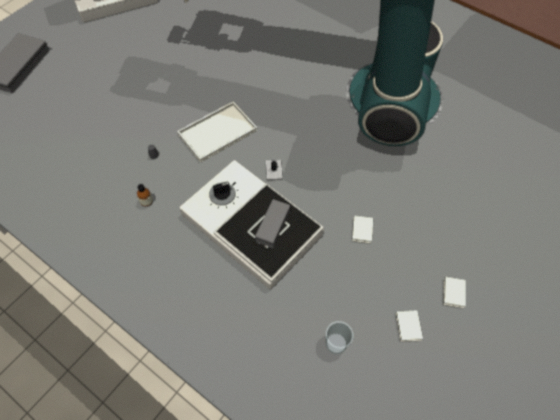

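View pics/b0.png

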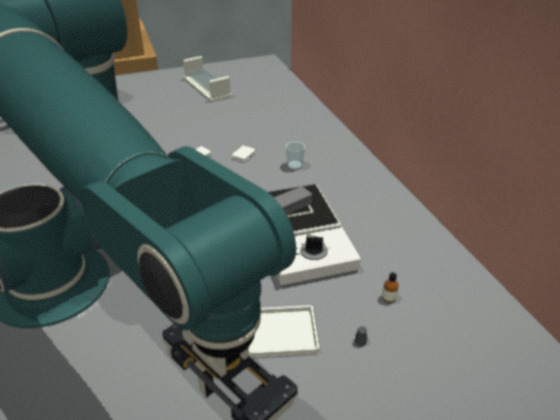

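```bash
cat > h.py <<'E'
from rig import arm, optics
import cv2,numpy as np
from scipy.spatial.transform import Rotation as R
def pose():
    s=arm.get_state(); T=np.eye(4); T[:3,:3]=R.from_quat(s['orientation']).as_matrix(); T[:3,3]=s['ee_pos']; return T
def cam(name,T=None):
    m=optics.camera_model(name)
    if name=='wrist': return np.array(m['K']),(T if T is not None else pose())@np.array(m['T_tool_cam'])
    C=np.eye(4);C[:3,:3]=cv2.Rodrigues(np.array(m['rvec'],float))[0];C[:3,3]=np.ravel(m['tvec']);return np.array(m['K']),np.linalg.inv(C)
def onz(px,z,K,C):
    px=np.atleast_2d(np.array(px,float)); d=np.c_[px,np.ones(len(px))]@np.linalg.inv(K).T@C[:3,:3].T
    return C[:3,3]+d*((z-C[2,3])/d[:,2])[:,None]
def proj(P,K,C):
    p=(np.atleast_2d(P)-C[:3,3])@C[:3,:3]@K.T; return p[:,:2]/p[:,2:]
def top(img,z,K,C,x0,x1,y0,y1,s=1.):   # rectified view: col=(y1-y)*s, row=(x1-x)*s
    q=np.float32([[x0,y0,z],[x0,y1,z],[x1,y1,z],[x1,y0,z]]); src=np.float32(proj(q,K,C))
    dst=np.float32([[(y1-p[1])*s,(x1-p[0])*s] for p in q])
    return cv2.warpPerspective(img,cv2.getPerspectiveTransform(src,dst),(int((y1-y0)*s),int((x1-x0)*s)))
def shot(name,fn):
    T=pose(); i=optics.read_camera(name); cv2.imwrite('pics/'+fn+'.png',i); np.save('pics/'+fn+'.npy',T); return i,*cam(name,T)
def load(name,fn): return cv2.imread('pics/'+fn+'.png'),*cam(name,np.load('pics/'+fn+'.npy') if name=='wrist' else None)
def go(x,y,z,yaw=None,T=None):
    """tool pointing down, tool-x heading yaw deg (mod 180 nearest). prints offset/dr from pose T"""
    T=pose() if T is None else T
    cur=np.degrees(np.arctan2(T[1,0],T[0,0])); yaw=cur if yaw is None else yaw
    yaw=cur+(yaw-cur+90)%180-90; a=np.radians(yaw)
    G=np.eye(4);G[:3,:3]=np.array([[np.cos(a),np.sin(a),0],[np.sin(a),-np.cos(a),0],[0,0,-1]]);G[:3,3]=x,y,z
    o=T[:3,:3].T@(G[:3,3]-T[:3,3]); r=R.from_matrix(T[:3,:3].T@G[:3,:3]).as_rotvec(degrees=True)
    print('offset',np.round(o/500,4).tolist(),'dr',np.round(r/45,4).tolist(),'rows',int(np.ceil(max(np.linalg.norm(o)/50,np.linalg.norm(r)/8.59))),'yaw',round(yaw,1)); return G
E
python3 - <<'E'
from h import *
i=cv2.imread('pics/a0.png');K,C=cam('scene'); i2=cv2.imread('pics/b0.png');K2,C2=cam('side')
print('chambers',onz([[362,228],[455,291],[409,324]],16,K,C).round(0).tolist())
print('mat corners L,B,R,T',onz([[216,236],[272,279],[322,229],[265,188]],62,K,C).round(0).tolist())
print('side mat',onz([[336,185+45]],62,K2,C2).round(0).tolist())
print('knob',onz([[222,187]],90,K,C).round(0).tolist(), onz([[314,240]],90,K2,C2).round(0).tolist())
print('weight',onz([[274,166]],40,K,C).round(0).tolist())
print('box top',onz([[273,223]],96,K,C).round(0).tolist(),onz([[293,200]],96,K2,C2).round(0).tolist())
print('tray',onz([[217,131]],18,K,C).round(0).tolist(),onz([[282,331]],18,K2,C2).round(0).tolist())
print('beaker,bottle,obj',onz([[338,344],[145,200],[153,154]],0,K,C).round(0).tolist())
t=top(i,62,K,C,250,950,-500,500,.8); cv2.imwrite('pics/t0.png',t)
E
```

```text
chambers [[454.0, 174.0, 16.0], [463.0, 440.0, 16.0], [599.0, 393.0, 16.0]]
mat corners L,B,R,T [[712.0, -83.0, 62.0], [717.0, 90.0, 62.0], [541.0, 107.0, 62.0], [533.0, -75.0, 62.0]]
side mat [[681.0, -124.0, 62.0]]
knob [[609.0, -149.0, 90.0]] [[601.0, -170.0, 90.0]]
weight [[453.0, -107.0, 40.0]]
box top [[615.0, 14.0, 96.0]] [[610.0, -13.0, 96.0]]
tray [[443.0, -317.0, 18.0]] [[457.0, -341.0, 18.0]]
beaker,bottle,obj [[731.0, 289.0, 0.0], [724.0, -326.0, 0.0], [604.0, -415.0, 0.0]]
```

View pics/t0.png

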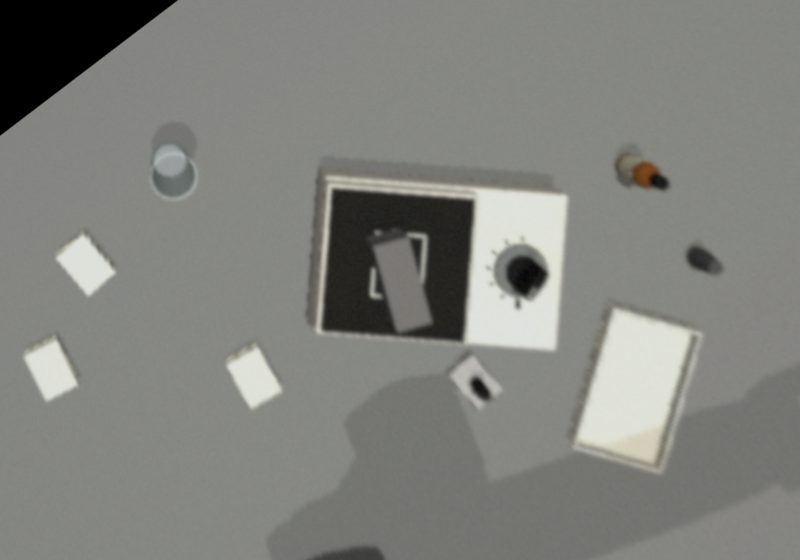

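```bash
python3 - <<'E'
from h import *
T=pose(); G=go(440,-330,380,16); G=go(600,-60,400,16,G)
E
```

```text
offset [0.5317, -0.387, -0.3235] dr [-0.0011, 0.0, 0.1828] rows 8 yaw 16.0
offset [0.4564, -0.4309, -0.04] dr [0.0, 0.0, 0.0] rows 7 yaw 16.0
```

jog_arm --offset '[[0.532, -0.387, -0.3235], [0.532, -0.387, -0.3235], [0.532, -0.387, -0.3235], [0.532, -0.387, -0.3235], [0.532, -0.387, -0.3235], [0.532, -0.387, -0.3235], [0.532, -0.387, -0.3235], [0.532, -0.387, -0.3235]]' --dr '[[0, 0, 0.183], [0, 0, 0.183], [0, 0, 0.183], [0, 0, 0.183], [0, 0, 0.183], [0, 0, 0.183], [0, 0, 0.183], [0, 0, 0.183]]'

```text
clock: 0.95
ee_pos: [441.6, -327.1, 383.1]
orientation: [0.99, 0.14, 0.001, 0.001]
force: [-0.7, 0.2, 0.1]
gripper_width: 93.4
finger_force: 0.0
```

jog_arm --offset '[[0.456, -0.431, -0.04], [0.456, -0.431, -0.04], [0.456, -0.431, -0.04], [0.456, -0.431, -0.04], [0.456, -0.431, -0.04], [0.456, -0.431, -0.04], [0.456, -0.431, -0.04], [0.456, -0.431, -0.04]]' --dr '[[0, 0, 0], [0, 0, 0], [0, 0, 0], [0, 0, 0], [0, 0, 0], [0, 0, 0], [0, 0, 0], [0, 0, 0]]'

```text
clock: 1.75
ee_pos: [600.7, -58.7, 399.3]
orientation: [0.99, 0.14, -0.001, -0.0]
force: [-0.3, -0.0, -0.3]
gripper_width: 93.0
finger_force: 0.0
```

```bash
python3 - <<'E'
from h import *
i,K,C=shot('wrist','w1'); s=arm.get_state(); print(s['clock'],s['ee_pos'],s['joints'].round(2) if hasattr(s['joints'],'round') else s['joints'],np.abs(s['qd']).max())
E
```

```text
1.8 [600.13856769 -60.04233823 399.61481014] [-0.14 -0.03  1.3  -0.    1.87  1.15] 0.03434080829111217
```

View pics/w1.png

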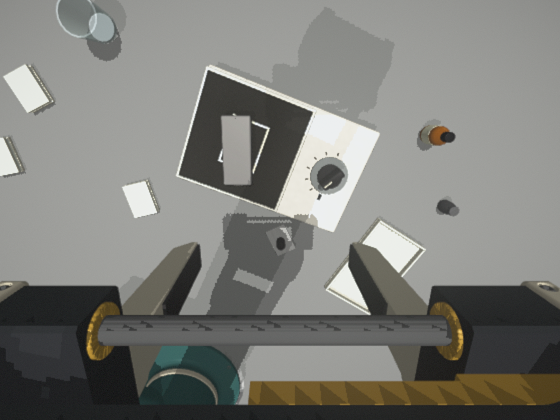

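```bash
cat >> h.py <<'E'
def rects(mask,x1,y1,s,amin,amax):
    out=[]
    for c in cv2.findContours(mask.astype(np.uint8)*255,cv2.RETR_EXTERNAL,cv2.CHAIN_APPROX_NONE)[0]:
        h=cv2.convexHull(c);(u,v),(w,l),a=cv2.minAreaRect(h); w,l=(w+1)/s,(l+1)/s
        if amin<w*l<amax:
            b=cv2.boxPoints(cv2.minAreaRect(h)); e=[b[1]-b[0],b[2]-b[1]]; e=max(e,key=np.linalg.norm)
            yaw=np.degrees(np.arctan2(-e[0],-e[1]))%180
            out.append((round(x1-(v+.5)/s,1),round(y1-(u+.5)/s,1),round(max(w,l),1),round(min(w,l),1),round(float(yaw),1),round(cv2.contourArea(c)/s/s/(w*l),2)))
    return out
E
python3 - <<'E'
from h import *
i,K,C=load('wrist','w1'); s=2.; x0,x1,y0,y1=350,800,-480,480
for z in (62,96,16,18,12):
    t=top(i,z,K,C,x0,x1,y0,y1,s); g=cv2.cvtColor(t,cv2.COLOR_BGR2GRAY)
    if z==62:
        m=g<60; m=cv2.morphologyEx(m.astype(np.uint8),cv2.MORPH_OPEN,np.ones((7,7))); print('mat',rects(m,x1,y1,s,20000,60000)); cv2.imwrite('pics/t62.png',t[200:700,500:1300])
        print('outline',rects(cv2.morphologyEx((g>150).astype(np.uint8),cv2.MORPH_OPEN,np.ones((2,2))),x1,y1,s,1500,9000))
    if z==96:
        m=(g>70)&(g<150); m[:,:700]=0;m[:,1150:]=0; m=cv2.morphologyEx(m.astype(np.uint8),cv2.MORPH_OPEN,np.ones((9,9))); print('box',rects(m,x1,y1,s,3000,9000))
    if z in(16,18): m=cv2.morphologyEx((g>190).astype(np.uint8),cv2.MORPH_OPEN,np.ones((5,5))); print(z,rects(m,x1,y1,s,1500 if z==16 else 10000,6000 if z==16 else 40000))
# gray values around box
print(cv2.cvtColor(i,cv2.COLOR_BGR2GRAY)[[120,150,175],[235,235,238]])
E
```

```text
mat []
outline []
box [(390.8, 63.6, 111.7, 44.7, 153.2, 0.65)]
16 [(454.5, 174.7, 68.4, 49.2, 29.4, 0.93), (465.5, 420.2, 74.0, 32.5, 0.0, 0.56), (600.8, 393.5, 66.1, 48.4, 40.1, 0.96)]
18 []
[166 160 157]
```

View pics/t62.png

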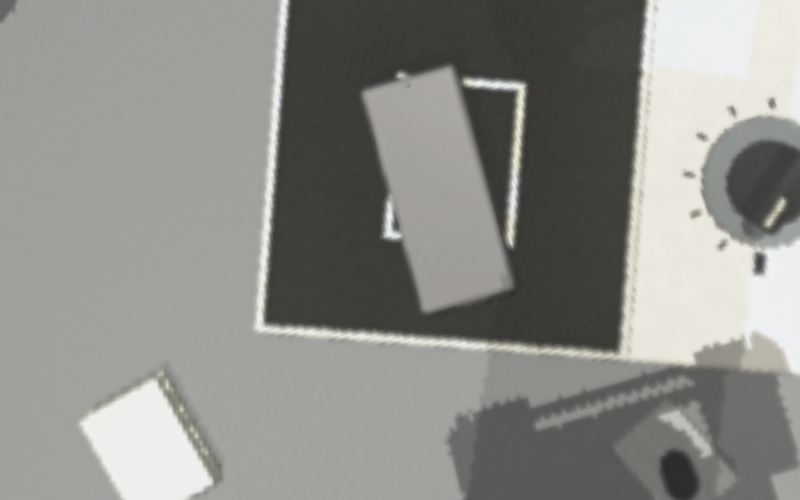

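```bash
python3 - <<'E'
from h import *
i,K,C=load('wrist','w1'); s=2.; x0,x1,y0,y1=540,740,-70,80
for z in (90,96,102):
    t=top(i,z,K,C,x0,x1,y0,y1,s); g=cv2.cvtColor(t,cv2.COLOR_BGR2GRAY)
    m=cv2.morphologyEx((g>105).astype(np.uint8),cv2.MORPH_OPEN,np.ones((15,15))); print('box',z,rects(m,x1,y1,s,3000,9000))
x0,x1,y0,y1=350,600,-450,-200
t=top(i,18,K,C,x0,x1,y0,y1,s); g=cv2.cvtColor(t,cv2.COLOR_BGR2GRAY); print(np.unique(g//20*20,return_counts=True))
for th in(165,180): print('tray',th,rects(cv2.morphologyEx((g>th).astype(np.uint8),cv2.MORPH_OPEN,np.ones((5,5))),x1,y1,s,8000,40000))
a,K2,C2=load('scene','a0') if False else (cv2.imread('pics/a0.png'),*cam('scene'))
t=top(a,18,K2,C2,300,600,-450,-200,s); g=cv2.cvtColor(t,cv2.COLOR_BGR2GRAY)
for th in(165,180): print('tray scene',th,rects(cv2.morphologyEx((g>th).astype(np.uint8),cv2.MORPH_OPEN,np.ones((5,5))),600,-200,s,8000,40000))
t=top(a,96,K2,C2,540,740,-70,80,s); g=cv2.cvtColor(t,cv2.COLOR_BGR2GRAY);
for th in (70,90): print('box scene',rects(cv2.morphologyEx((g>th).astype(np.uint8),cv2.MORPH_OPEN,np.ones((15,15))),740,80,s,2000,9000))
go(613,5,250,16)
E
```

```text
box 90 [(609.6, 10.6, 111.8, 49.8, 15.2, 0.87), (721.2, 5.0, 150.0, 37.5, 90.0, 0.84)]
box 96 [(610.6, 10.2, 110.7, 49.7, 15.0, 0.86), (721.0, 5.0, 150.0, 38.0, 90.0, 0.84)]
box 102 [(611.4, 9.6, 109.0, 49.0, 15.0, 0.87), (714.8, 5.0, 150.0, 50.5, 90.0, 0.65)]
(array([ 40,  60,  80, 100, 120, 140, 160, 180, 200, 220, 240], dtype=uint8), array([ 19686,   2593,   4251,  39418,   5619,  12428, 114924,   2968,
         4412,  43508,    193]))
tray 165 [(373.7, -275.3, 121.0, 69.4, 40.9, 0.5), (494.2, -339.7, 123.1, 78.9, 73.8, 0.74)]
tray 180 [(373.6, -276.2, 119.5, 67.0, 41.3, 0.49), (493.7, -339.2, 121.8, 77.2, 73.8, 0.73)]
tray scene 165 [(437.8, -322.7, 191.2, 120.6, 163.3, 0.84)]
tray scene 180 [(443.4, -318.5, 180.6, 106.2, 163.8, 0.96)]
box scene [(613.8, -0.7, 117.3, 69.1, 14.0, 0.75), (726.0, 5.0, 150.0, 28.0, 90.0, 0.78)]
box scene [(612.3, -2.0, 109.3, 66.5, 14.9, 0.69), (726.2, 5.0, 150.0, 27.5, 90.0, 0.77)]
offset [0.0611, -0.1178, 0.2992] dr [-0.0002, 0.0016, 0.0011] rows 4 yaw 16.0
```

jog_arm --offset '[[0.06, -0.125, 0.28], [0.06, -0.125, 0.28], [0.06, -0.125, 0.28], [0.06, -0.125, 0.28], [0.06, -0.125, 0.28]]' --dr '[[0, 0, 0.02], [0, 0, 0.02], [0, 0, 0.02], [0, 0, 0.02], [0, 0, 0.02]]'

```text
clock: 2.3
ee_pos: [611.0, 7.2, 260.3]
orientation: [0.991, 0.131, -0.001, 0.0]
force: [0.4, -0.2, 1.3]
gripper_width: 93.2
finger_force: 0.0
```

```bash
python3 - <<'E'
from h import *
i,K,C=shot('wrist','w2'); print(pose().round(3))
g=cv2.cvtColor(top(i,96,K,C,540,680,-60,80,4.),cv2.COLOR_BGR2GRAY); cv2.imwrite('pics/t2.png',g)
for z in (90,96,102):
    g=cv2.cvtColor(top(i,z,K,C,530,690,-70,80,4.),cv2.COLOR_BGR2GRAY)
    for th in (110,130): print(z,th,rects(cv2.morphologyEx((g>th).astype(np.uint8),cv2.MORPH_OPEN,np.ones((51,51))),690,80,4.,3000,9000))
E
```

```text
[[ 9.66000e-01  2.59000e-01  1.00000e-03  6.11621e+02]
 [ 2.59000e-01 -9.66000e-01 -0.00000e+00  6.89400e+00]
 [ 1.00000e-03  1.00000e-03 -1.00000e+00  2.62207e+02]
 [ 0.00000e+00  0.00000e+00  0.00000e+00  1.00000e+00]]
90 110 [(612.9, 9.1, 102.7, 48.0, 16.4, 0.88)]
90 130 []
96 110 [(614.3, 9.4, 100.8, 47.0, 16.3, 0.88)]
96 130 []
102 110 [(615.7, 9.8, 98.9, 46.2, 16.2, 0.88)]
102 130 []
```

View pics/t2.png

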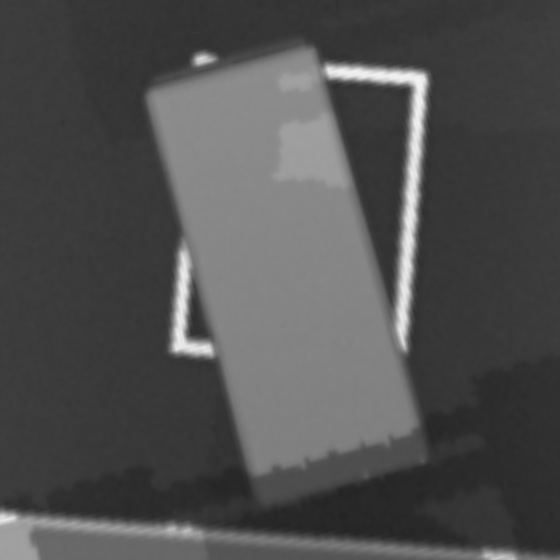

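```bash
python3 - <<'E'
from h import *
G=go(611.4,8.2,69,15.4); 
G=go(611.4,8.2,200,15.4,G); G=go(520,-160,200,-16.5,G);G=go(438.5,-322,150,-16.5,G);G=go(438.5,-322,12.5,-16.5,G)
E
```

```text
offset [-0.0002, -0.0029, 0.3864] dr [0.0009, -0.0015, -0.008] rows 4 yaw 15.4
offset [0.0, 0.0, -0.262] dr [0.0, 0.0, 0.0] rows 3 yaw 15.4
offset [-0.2656, 0.2758, 0.0] dr [0.0, 0.0, 0.7089] rows 4 yaw -16.5
offset [-0.0643, 0.357, 0.1] dr [0.0, 0.0, 0.0] rows 4 yaw -16.5
offset [0.0, 0.0, 0.275] dr [0.0, 0.0, 0.0] rows 3 yaw -16.5
```

jog_arm --offset '[[0, -0.003, 0.1], [0, -0.003, 0.19], [0, -0.003, 0.28], [0, -0.003, 0.33], [0, -0.003, 0.36], [0, -0.003, 0.38], [0, -0.003, 0.38], [0, -0.003, 0.38]]' --dr '[[0, 0, -0.008], [0, 0, -0.008], [0, 0, -0.008], [0, 0, -0.008], [0, 0, -0.008], [0, 0, -0.008], [0, 0, -0.008], [0, 0, -0.008]]'

```text
clock: 3.15
ee_pos: [612.1, 9.5, 72.3]
orientation: [0.991, 0.134, 0.001, 0.0]
force: [-0.5, 0.2, -0.4]
gripper_width: 92.9
finger_force: 0.0
```

jog_arm --offset '[[0, 0, 0], [0, 0, 0], [0, 0, 0], [0, 0, 0], [0, 0, 0], [0, 0, 0], [0, 0, 0], [0, 0, 0]]' --dr '[[0, 0, 0], [0, 0, 0], [0, 0, 0], [0, 0, 0], [0, 0, 0], [0, 0, 0], [0, 0, 0], [0, 0, 0]]' --hand 0.1 --squeeze 25

```text
clock: 3.95
ee_pos: [611.2, 9.7, 70.4]
orientation: [0.991, 0.134, 0.0, 0.0]
force: [0.2, -1.9, 0.3]
gripper_width: 46.2
finger_force: 25.0
```

```bash
python3 - <<'E'
from h import *
T=pose();T[2,3]=140;G=go(438.5,-322,140,-16.5,T);G=go(438.5,-322,13.4,-16.5,G)
E
```

```text
offset [-0.5097, 0.5475, 0.0001] dr [0.0002, -0.0001, 0.71] rows 8 yaw -16.5
offset [0.0, 0.0, 0.2532] dr [0.0, 0.0, 0.0] rows 3 yaw -16.5
```

jog_arm --offset '[[0, 0, -0.04], [0, 0, -0.1], [0, 0, -0.14], [0, 0, -0.14]]' --dr '[[0, 0, 0], [0, 0, 0], [0, 0, 0], [0, 0, 0]]'

```text
clock: 4.35
ee_pos: [612.2, 9.8, 143.2]
orientation: [0.991, 0.134, 0.002, 0.0]
force: [-0.1, -0.1, -2.0]
gripper_width: 45.6
finger_force: 25.0
```

jog_arm --offset '[[-0.03, 0.033, 0], [-0.09, 0.099, 0], [-0.16, 0.172, 0], [-0.23, 0.247, 0], [-0.3, 0.322, 0], [-0.37, 0.397, 0], [-0.43, 0.462, 0], [-0.48, 0.515, 0]]' --dr '[[0, 0, 0.05], [0, 0, 0.15], [0, 0, 0.25], [0, 0, 0.35], [0, 0, 0.45], [0, 0, 0.55], [0, 0, 0.65], [0, 0, 0.71]]'

```text
clock: 5.15
ee_pos: [446.5, -304.1, 138.8]
orientation: [0.989, -0.146, -0.001, -0.0]
force: [1.5, 0.1, -2.8]
gripper_width: 46.0
finger_force: 25.0
```

```bash
python3 - <<'E'
from h import *
i,K,C=shot('wrist','w3');print(pose().round(2),arm.get_state()['finger_force'])
a,K2,C2=shot('scene','a3'); s=2.
g=cv2.cvtColor(top(a,18,K2,C2,300,600,-450,-200,s),cv2.COLOR_BGR2GRAY)
for th in(165,): print('tray scene',th,rects(cv2.morphologyEx((g>th).astype(np.uint8),cv2.MORPH_OPEN,np.ones((5,5))),600,-200,s,8000,40000))
go(438.5,-322,140,-16.5)
t=np.hstack([i, top(i,18,K,C,330,550,-450,-200,1.8)[:420]] if False else [i]); 
E
```

```text
[[ 9.6000e-01 -2.9000e-01 -0.0000e+00  4.4487e+02]
 [-2.9000e-01 -9.6000e-01 -0.0000e+00 -3.0725e+02]
 [-0.0000e+00  0.0000e+00 -1.0000e+00  1.3874e+02]
 [ 0.0000e+00  0.0000e+00  0.0000e+00  1.0000e+00]] 24.998783469200134
tray scene 165 [(472.7, -331.5, 121.2, 118.9, 162.0, 0.71)]
offset [-0.0049, 0.0367, -0.0026] dr [0.0002, 0.0023, -0.007] rows 1 yaw -16.5
```

View pics/w3.png

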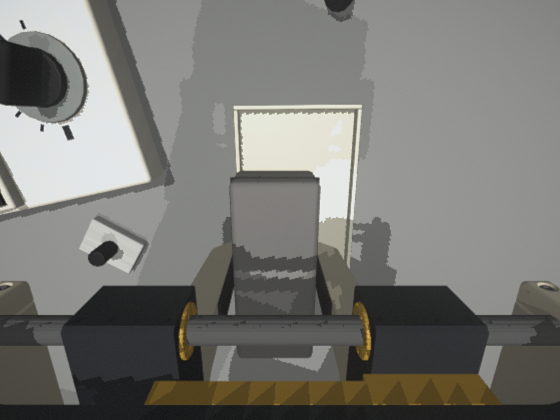

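```bash
python3 - <<'E'
from h import *
i,K,C=load('wrist','w3'); p=onz([[235,107],[361,107],[355,250]],18,K,C); print(p.round(1)); d=p[1]-p[0]; print(np.linalg.norm(d),np.degrees(np.arctan2(d[0],-d[1])))
e=np.array([-d[1],d[0],0])/np.linalg.norm(d); print((p[0]+p[1])/2-95*e)
c=(p[0]+p[1])/2-95*e
go(c[0],c[1],140,-16.5)
E
```

```text
[[ 544.2 -294.4   18. ]
 [ 510.7 -405.9   18. ]
 [ 369.2 -370.4   18. ]]
116.43617628358817 -16.719785701431505
[ 436.44470158 -322.85915253   18.        ]
offset [-0.0083, 0.0395, -0.0026] dr [0.0002, 0.0023, -0.007] rows 1 yaw -16.5
```

jog_arm --offset '[[-0.006, 0.038, 0], [-0.006, 0.038, 0.06], [-0.006, 0.038, 0.13], [-0.006, 0.038, 0.19], [-0.006, 0.038, 0.22], [-0.006, 0.038, 0.24], [-0.006, 0.038, 0.25], [-0.006, 0.038, 0.25]]' --dr '[[0, 0, 0], [0, 0, 0], [0, 0, 0], [0, 0, 0], [0, 0, 0], [0, 0, 0], [0, 0, 0], [0, 0, 0]]'

```text
clock: 6.05
ee_pos: [440.5, -319.7, 15.6]
orientation: [0.99, -0.143, 0.0, 0.0]
force: [0.7, -0.1, -1.4]
gripper_width: 45.7
finger_force: 25.0
```

jog_arm --offset '[[0, 0, 0], [0, 0, 0], [0, 0, 0], [0, 0, 0]]' --dr '[[0, 0, 0], [0, 0, 0], [0, 0, 0], [0, 0, 0]]'

```text
clock: 6.45
ee_pos: [440.3, -319.8, 15.8]
orientation: [0.99, -0.144, 0.0, 0.0]
force: [-0.5, 0.4, -1.5]
gripper_width: 45.5
finger_force: 25.0
```

Down 3 mm more, open slightly, lift.

jog_arm --offset '[[0, 0, 0.003], [0, 0, 0.006], [0, 0, 0.006]]' --dr '[[0, 0, 0], [0, 0, 0], [0, 0, 0]]'

```text
clock: 6.75
ee_pos: [440.2, -319.7, 12.4]
orientation: [0.99, -0.144, 0.0, 0.0]
force: [-0.3, 0.2, -1.6]
gripper_width: 45.9
finger_force: 25.0
```

jog_arm --offset '[[0, 0, 0], [0, 0, 0], [0, 0, 0], [0, 0, 0]]' --dr '[[0, 0, 0], [0, 0, 0], [0, 0, 0], [0, 0, 0]]' --hand 0.63

```text
clock: 7.15
ee_pos: [440.2, -319.7, 12.4]
orientation: [0.99, -0.143, 0.0, -0.0]
force: [-0.1, 0.0, -0.3]
gripper_width: 58.5
finger_force: 0.0
```

jog_arm --offset '[[0, 0, -0.02], [0, 0, -0.08], [0, 0, -0.17], [0, 0, -0.26], [0, 0, -0.36], [0, 0, -0.46], [0, 0, -0.5], [0, 0, -0.5]]' --dr '[[0, 0, 0], [0, 0, 0], [0, 0, 0], [0, 0, 0], [0, 0, 0], [0, 0, 0], [0, 0, 0], [0, 0, 0]]'

```text
clock: 7.95
ee_pos: [440.8, -320.2, 267.0]
orientation: [0.99, -0.144, 0.003, 0.002]
force: [-0.2, 0.7, 0.7]
gripper_width: 58.9
finger_force: 0.0
```

```bash
python3 - <<'E'
from h import *
i,K,C=shot('wrist','w4');print(pose()[:3,3].round(1))
G=go(470,200,300,-16.5)
G=go(600,60,400,-4)
E
```

```text
[ 440.4 -319.9  264.3]
offset [-0.2383, -1.0137, -0.0731] dr [0.0014, -0.0033, -0.0] rows 11 yaw -16.5
offset [0.091, -0.8188, -0.272] dr [0.0017, -0.0032, -0.2778] rows 9 yaw -4.0
```

jog_arm --offset '[[0.091, -0.82, -0.272], [0.091, -0.82, -0.272], [0.091, -0.82, -0.272], [0.091, -0.82, -0.272], [0.091, -0.82, -0.272], [0.091, -0.82, -0.272], [0.091, -0.82, -0.272], [0.091, -0.82, -0.272]]' --dr '[[0, 0, -0.278], [0, 0, -0.278], [0, 0, -0.278], [0, 0, -0.278], [0, 0, -0.278], [0, 0, -0.278], [0, 0, -0.278], [0, 0, -0.278]]' --hand 1

```text
clock: 8.8
ee_pos: [587.7, 32.4, 386.9]
orientation: [0.999, -0.035, -0.001, 0.0]
force: [1.0, -1.7, -0.7]
gripper_width: 92.6
finger_force: 0.0
```

jog_arm --offset '[[0, 0, 0], [0, 0, 0]]' --dr '[[0, 0, 0], [0, 0, 0]]'

```text
clock: 9.0
ee_pos: [587.7, 31.2, 386.1]
orientation: [0.999, -0.034, -0.001, 0.0]
force: [0.3, -0.1, -0.4]
gripper_width: 93.1
finger_force: 0.0
```

```bash
python3 - <<'E'
from h import *
i,K,C=shot('wrist','w5');print(pose().round(3))
w,K4,C4=load('wrist','w4')
cv2.imwrite('pics/v5.png',np.hstack([cv2.resize(w,(400,300)),cv2.resize(i,(400,300))])); 
a=cv2.resize(i,None,fx=1,fy=1); cv2.imwrite('pics/v5.png',np.vstack([a[:270],w[:300]]))
x0,x1,y0,y1,s=400,800,-150,480,2.
g=cv2.cvtColor(top(i,16,K,C,x0,x1,y0,y1,s),cv2.COLOR_BGR2GRAY)
print(rects(cv2.morphologyEx((g>190).astype(np.uint8),cv2.MORPH_OPEN,np.ones((5,5))),x1,y1,s,1500,6000))
for z in (55,62,69):
    g=cv2.cvtColor(top(i,z,K,C,540,700,-80,90,4.),cv2.COLOR_BGR2GRAY); m=(g>120).astype(np.uint8)
    print(z,rects(m,700,90,4.,3000,8000))
E
```

```text
[[ 9.98000e-01 -6.90000e-02 -2.00000e-03  5.87383e+02]
 [-6.90000e-02 -9.98000e-01 -0.00000e+00  3.02570e+01]
 [-2.00000e-03  0.00000e+00 -1.00000e+00  3.86154e+02]
 [ 0.00000e+00  0.00000e+00  0.00000e+00  1.00000e+00]]
[(448.4, -113.8, 57.5, 39.3, 41.6, 0.82), (454.4, 174.5, 67.0, 48.6, 29.7, 0.95), (463.8, 438.5, 66.5, 48.4, 26.6, 0.95), (600.7, 393.5, 66.1, 48.3, 40.3, 0.95)]
55 [(619.0, 2.3, 85.3, 66.8, 175.6, 0.97)]
62 [(619.9, 2.6, 84.1, 65.9, 175.6, 0.97)]
69 [(620.6, 3.0, 82.9, 65.0, 175.6, 0.97)]
```

View pics/v5.png

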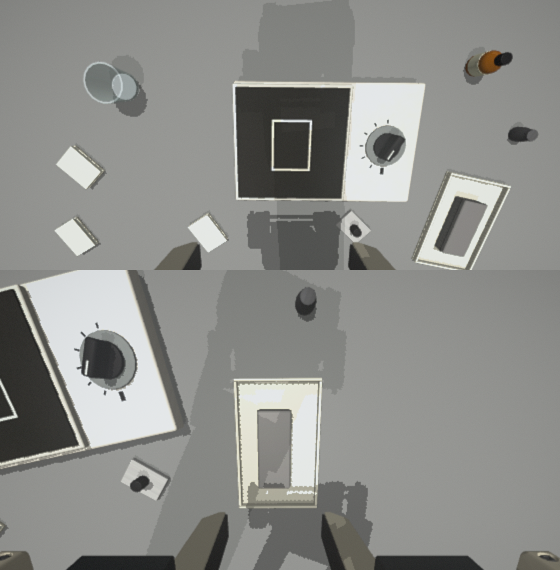

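```bash
cat >> h.py <<'E'
def chambers(fn,box=(380,700,110,480),z=16,name='wrist'):
    i,K,C=shot(name,fn); x0,x1,y0,y1=box; g=cv2.cvtColor(top(i,z,K,C,x0,x1,y0,y1,3.),cv2.COLOR_BGR2GRAY)
    r=rects(cv2.morphologyEx((g>185).astype(np.uint8),cv2.MORPH_OPEN,np.ones((7,7))),x1,y1,3.,1500,6000); print(r); return r
E
python3 - <<'E'
from h import *
G=go(454.4,174.5,180,29.7)
G=go(454.4,174.5,3,29.7,G)
E
```

```text
offset [-0.2844, -0.2696, 0.4128] dr [-0.0003, 0.0028, -0.7481] rows 6 yaw 29.7
offset [0.0, 0.0, 0.354] dr [0.0, 0.0, 0.0] rows 4 yaw 29.7
```

jog_arm --offset '[[-0.284, -0.27, 0.413], [-0.284, -0.27, 0.413], [-0.284, -0.27, 0.413], [-0.284, -0.27, 0.413], [-0.284, -0.27, 0.413], [-0.284, -0.27, 0.413], [-0.284, -0.27, 0.413], [-0.284, -0.27, 0.413]]' --dr '[[0, 0.003, -0.748], [0, 0.003, -0.748], [0, 0.003, -0.748], [0, 0.003, -0.748], [0, 0.003, -0.748], [0, 0.003, -0.748], [0, 0.003, -0.748], [0, 0.003, -0.748]]'

```text
clock: 9.85
ee_pos: [455.1, 174.0, 180.9]
orientation: [0.967, 0.256, 0.001, 0.0]
force: [0.0, -0.1, 0.7]
gripper_width: 92.8
finger_force: 0.0
```

```bash
python3 - <<'E'
from h import *
r=chambers('w6',(390,520,110,240)); print(pose().round(3))
for q in r: go(q[0],q[1],3,q[4])
E
```

```text
[(454.7, 175.3, 68.4, 49.7, 29.5, 0.95)]
[[ 8.69000e-01  4.94000e-01  3.00000e-03  4.55774e+02]
 [ 4.94000e-01 -8.69000e-01  0.00000e+00  1.73962e+02]
 [ 3.00000e-03  1.00000e-03 -1.00000e+00  1.81768e+02]
 [ 0.00000e+00  0.00000e+00  0.00000e+00  1.00000e+00]]
offset [-0.0016, -0.0038, 0.3575] dr [0.0014, -0.0037, 0.0025] rows 4 yaw 29.5
```

jog_arm --offset '[[0, -0.002, 0.09], [0, -0.002, 0.18], [0, -0.002, 0.26], [0, -0.002, 0.31], [0, -0.002, 0.335], [0, -0.002, 0.35], [0, -0.002, 0.354], [0, -0.002, 0.354]]' --dr '[[0, 0, 0], [0, 0, 0], [0, 0, 0], [0, 0, 0], [0, 0, 0], [0, 0, 0], [0, 0, 0], [0, 0, 0]]'

```text
clock: 10.7
ee_pos: [456.1, 175.9, 5.3]
orientation: [0.967, 0.256, 0.002, 0.0]
force: [0.4, -0.4, -0.3]
gripper_width: 93.1
finger_force: 0.0
```

jog_arm --offset '[[0, 0, 0], [0, 0, 0], [0, 0, 0], [0, 0, 0], [0, 0, 0], [0, 0, 0], [0, 0, 0], [0, 0, 0]]' --dr '[[0, 0, 0], [0, 0, 0], [0, 0, 0], [0, 0, 0], [0, 0, 0], [0, 0, 0], [0, 0, 0], [0, 0, 0]]' --hand 0.1 --squeeze 20

```text
clock: 11.5
ee_pos: [455.2, 175.9, 4.1]
orientation: [0.967, 0.256, 0.001, 0.0]
force: [-1.2, 0.6, 0.3]
gripper_width: 47.7
finger_force: 20.0
```

```bash
python3 - <<'E'
from h import *
T=pose();print(T[:3,3].round(2)); T[2,3]=140;a=np.radians(-4.4)
G=go(620,2.7,140,-4.4,T); G=go(620,2.7,66,-4.4,G)
E
```

```text
[455.24 175.94   4.15]
offset [0.1148, 0.4642, 0.0006] dr [-0.0, -0.0029, 0.7571] rows 5 yaw -4.4
offset [0.0, 0.0, 0.148] dr [0.0, 0.0, 0.0] rows 2 yaw -4.4
```

jog_arm --offset '[[0, 0, -0.03], [0, 0, -0.09], [0, 0, -0.17], [0, 0, -0.24], [0, 0, -0.27], [0, 0, -0.27]]' --dr '[[0, 0, 0], [0, 0, 0], [0, 0, 0], [0, 0, 0], [0, 0, 0], [0, 0, 0]]'

```text
clock: 12.1
ee_pos: [455.7, 176.1, 141.6]
orientation: [0.967, 0.256, 0.003, -0.0]
force: [0.6, 0.0, -0.8]
gripper_width: 47.4
finger_force: 20.0
```

jog_arm --offset '[[0.02, 0.06, 0], [0.04, 0.14, 0], [0.06, 0.23, 0], [0.08, 0.32, 0], [0.1, 0.4, 0], [0.11, 0.45, 0], [0.116, 0.464, 0], [0.116, 0.464, 0]]' --dr '[[0, 0, 0.1], [0, 0, 0.2], [0, 0, 0.35], [0, 0, 0.5], [0, 0, 0.6], [0, 0, 0.7], [0, 0, 0.757], [0, 0, 0.757]]'

```text
clock: 12.9
ee_pos: [619.9, 2.1, 136.8]
orientation: [0.999, -0.039, -0.001, -0.0]
force: [0.4, -0.5, -0.9]
gripper_width: 47.9
finger_force: 20.0
```

```bash
python3 - <<'E'
from h import *
print(arm.get_state()['gripper_width'],pose().round(3)); go(620.7,2.7,67,-4.4)
E
```

```text
47.86145650975003 [[ 9.9700e-01 -7.9000e-02 -1.0000e-03  6.1993e+02]
 [-7.9000e-02 -9.9700e-01  1.0000e-03  2.0980e+00]
 [-1.0000e-03 -1.0000e-03 -1.0000e+00  1.3685e+02]
 [ 0.0000e+00  0.0000e+00  0.0000e+00  1.0000e+00]]
offset [0.0016, -0.0013, 0.1397] dr [-0.0006, 0.0014, -0.0026] rows 2 yaw -4.4
```

jog_arm --offset '[[0.001, -0.001, 0.04], [0.001, -0.001, 0.08], [0.001, -0.001, 0.11], [0.001, -0.001, 0.125], [0.001, -0.001, 0.133], [0.001, -0.001, 0.138], [0.001, -0.001, 0.138]]' --dr '[[0, 0, 0], [0, 0, 0], [0, 0, 0], [0, 0, 0], [0, 0, 0], [0, 0, 0], [0, 0, 0]]'

```text
clock: 13.6
ee_pos: [621.0, 3.5, 70.8]
orientation: [0.999, -0.038, 0.001, -0.0]
force: [0.2, -0.3, -0.9]
gripper_width: 47.9
finger_force: 20.0
```

jog_arm --offset '[[0, 0, 0], [0, 0, 0]]' --dr '[[0, 0, 0], [0, 0, 0]]'

```text
clock: 13.8
ee_pos: [621.1, 3.5, 71.0]
orientation: [0.999, -0.038, 0.001, -0.0]
force: [-0.1, 0.4, 0.0]
gripper_width: 47.8
finger_force: 20.0
```

jog_arm --offset '[[0, 0.0016, 0.003], [0, 0.0016, 0.006], [0, 0.0016, 0.0085], [0, 0.0016, 0.0085], [0, 0.0016, 0.0085]]' --dr '[[0, 0, 0], [0, 0, 0], [0, 0, 0], [0, 0, 0], [0, 0, 0]]'

```text
clock: 14.3
ee_pos: [620.8, 2.7, 66.2]
orientation: [0.999, -0.038, 0.001, -0.0]
force: [-0.7, -0.6, 1.1]
gripper_width: 47.9
finger_force: 20.0
```

jog_arm --offset '[[0, 0, 0], [0, 0, 0], [0, 0, 0], [0, 0, 0]]' --dr '[[0, 0, 0], [0, 0, 0], [0, 0, 0], [0, 0, 0]]' --hand 0.8

```text
clock: 14.7
ee_pos: [620.8, 2.7, 66.1]
orientation: [0.999, -0.038, 0.001, -0.0]
force: [-0.4, 0.4, 0.7]
gripper_width: 73.0
finger_force: 0.0
```

jog_arm --offset '[[0, 0, -0.03], [0, 0, -0.1], [0, -0.1, -0.2], [0, -0.2, -0.3], [0, -0.3, -0.4], [0, -0.4, -0.5], [0, -0.4, -0.55], [0, -0.4, -0.55]]' --dr '[[0, 0, 0], [0, 0, 0], [0, 0, 0], [0, 0, 0], [0, 0, 0], [0, 0, 0], [0, 0, 0], [0, 0, 0]]' --hand 1

```text
clock: 15.5
ee_pos: [634.8, 202.0, 342.6]
orientation: [0.999, -0.038, 0.002, -0.0]
force: [0.0, 0.2, -0.2]
gripper_width: 93.1
finger_force: 0.0
```

```bash
python3 - <<'E'
from h import *
i,K,C=shot('wrist','w7');print(pose()[:3,3].round(1))
g=cv2.cvtColor(top(i,78,K,C,540,700,-80,90,4.),cv2.COLOR_BGR2GRAY); print('pile',rects(cv2.morphologyEx((g>120).astype(np.uint8),cv2.MORPH_OPEN,np.ones((21,21))),700,90,4.,2000,8000))
g=cv2.cvtColor(top(i,62,K,C,540,700,-80,90,4.),cv2.COLOR_BGR2GRAY); m=(g>120).astype(np.uint8); print('outl',rects(m,700,90,4.,3000,8000)); cv2.imwrite('pics/t7.png',g)
r=chambers('w7b')
for q in r: go(q[0],q[1],180,q[4])
E
```

```text
[635.3 205.6 350. ]
pile [(618.4, 5.9, 70.7, 55.1, 175.7, 0.95)]
outl [(620.1, 2.8, 83.9, 65.9, 175.6, 0.98)]
[(478.8, 446.3, 48.8, 35.7, 117.3, 0.78), (601.3, 393.7, 66.7, 49.2, 40.2, 0.96)]
offset [-0.352, -0.459, 0.3328] dr [-0.0112, -0.0088, 1.2991] rows 7 yaw -62.7
offset [-0.0999, -0.3722, 0.3349] dr [-0.0001, -0.014, -0.9875] rows 6 yaw 40.2
```

View pics/t7.png

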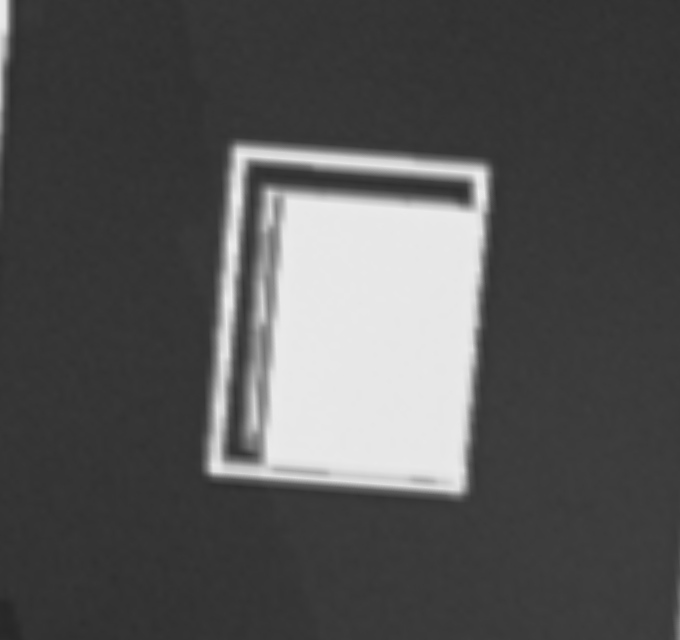

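jog_arm --offset '[[-0.1, -0.372, 0.334], [-0.1, -0.372, 0.334], [-0.1, -0.372, 0.334], [-0.1, -0.372, 0.334], [-0.1, -0.372, 0.334], [-0.1, -0.372, 0.334], [-0.1, -0.372, 0.334], [-0.1, -0.372, 0.334]]' --dr '[[0, -0.01, -0.9875], [0, -0.01, -0.9875], [0, -0.01, -0.9875], [0, -0.01, -0.9875], [0, -0.01, -0.9875], [0, -0.01, -0.9875], [0, -0.01, -0.9875], [0, -0.01, -0.9875]]'

```text
clock: 16.4
ee_pos: [600.9, 389.5, 174.4]
orientation: [0.94, 0.341, -0.002, -0.0]
force: [0.4, -0.7, 0.6]
gripper_width: 93.4
finger_force: 0.0
```

```bash
python3 - <<'E'
from h import *
r=chambers('w8',(540,660,330,450)); print(pose().round(3))
for q in r: go(q[0],q[1],3.5,q[4])
E
```

```text
[(601.8, 394.7, 67.8, 48.5, 40.4, 0.95)]
[[ 7.67000e-01  6.41000e-01 -3.00000e-03  6.01043e+02]
 [ 6.41000e-01 -7.67000e-01 -1.00000e-03  3.89273e+02]
 [-3.00000e-03 -1.00000e-03 -1.00000e+00  1.74727e+02]
 [ 0.00000e+00  0.00000e+00  0.00000e+00  1.00000e+00]]
offset [0.0091, -0.0069, 0.3424] dr [-0.0016, 0.0035, -0.0113] rows 4 yaw 40.4
```

jog_arm --offset '[[0.0075, -0.0065, 0.09], [0.0075, -0.0065, 0.18], [0.0075, -0.0065, 0.26], [0.0075, -0.0065, 0.3], [0.0075, -0.0065, 0.325], [0.0075, -0.0065, 0.338], [0.0075, -0.0065, 0.342], [0.0075, -0.0065, 0.342]]' --dr '[[0, 0, -0.01], [0, 0, -0.01], [0, 0, -0.01], [0, 0, -0.01], [0, 0, -0.01], [0, 0, -0.01], [0, 0, -0.01], [0, 0, -0.01]]'

```text
clock: 17.25
ee_pos: [600.8, 394.9, 3.0]
orientation: [0.938, 0.346, -0.002, -0.0]
force: [0.5, 0.0, 0.5]
gripper_width: 92.7
finger_force: 0.0
```

jog_arm --offset '[[0, 0, 0], [0, 0, 0], [0, 0, 0], [0, 0, 0], [0, 0, 0], [0, 0, 0], [0, 0, 0], [0, 0, 0]]' --dr '[[0, 0, 0], [0, 0, 0], [0, 0, 0], [0, 0, 0], [0, 0, 0], [0, 0, 0], [0, 0, 0], [0, 0, 0]]' --hand 0.1

```text
clock: 18.05
ee_pos: [600.2, 394.7, 1.7]
orientation: [0.938, 0.346, -0.003, -0.0]
force: [0.5, 0.0, 0.6]
gripper_width: 48.0
finger_force: 20.0
```

```bash
python3 - <<'E'
from h import *
T=pose();print(T[:3,3].round(2)); d=np.array([601.4,394.1])-T[:2,3]; print('chamber in tool x,y',T[:2,:2].T@d); T[2,3]=144
G=go(620.5,2.4,144,-4.4,T)
E
```

```text
[600.17 394.74   1.66]
chamber in tool x,y [0.52305898 1.28918779]
offset [-0.4786, 0.6232, 0.0012] dr [0.0002, 0.0069, 0.9976] rows 8 yaw -4.4
```

jog_arm --offset '[[0, 0, -0.03], [0, 0, -0.09], [0, 0, -0.17], [0, 0, -0.24], [0, 0, -0.28], [0, 0, -0.285]]' --dr '[[0, 0, 0], [0, 0, 0], [0, 0, 0], [0, 0, 0], [0, 0, 0], [0, 0, 0]]'

```text
clock: 18.65
ee_pos: [601.8, 395.6, 148.8]
orientation: [0.938, 0.346, -0.0, -0.001]
force: [0.2, 1.3, -0.0]
gripper_width: 47.7
finger_force: 20.0
```

jog_arm --offset '[[-0.03, 0.04, 0], [-0.09, 0.12, 0], [-0.155, 0.2, 0], [-0.22, 0.285, 0], [-0.285, 0.37, 0], [-0.345, 0.45, 0], [-0.4, 0.52, 0], [-0.44, 0.575, 0]]' --dr '[[0, 0, 0.06], [0, 0, 0.2], [0, 0, 0.35], [0, 0, 0.5], [0, 0, 0.65], [0, 0.007, 0.8], [0, 0.007, 0.93], [0, 0.007, 0.998]]'

```text
clock: 19.45
ee_pos: [619.5, 30.7, 143.9]
orientation: [0.999, -0.041, -0.0, 0.0]
force: [0.5, 0.5, -0.7]
gripper_width: 47.5
finger_force: 20.0
```

```bash
python3 - <<'E'
from h import *
print(arm.get_state()['gripper_width'],pose().round(3)); go(620.2,2.5,110,-4.4)
E
```

```text
47.54637608792575 [[ 9.97000e-01 -8.20000e-02 -1.00000e-03  6.19482e+02]
 [-8.20000e-02 -9.97000e-01 -0.00000e+00  3.07400e+01]
 [-1.00000e-03  1.00000e-03 -1.00000e+00  1.43852e+02]
 [ 0.00000e+00  0.00000e+00  0.00000e+00  1.00000e+00]]
offset [0.0061, 0.0561, 0.0677] dr [0.0007, 0.0012, -0.007] rows 1 yaw -4.4
```

jog_arm --offset '[[0.006, 0.03, 0.01], [0.006, 0.05, 0.04], [0.006, 0.056, 0.067], [0.006, 0.056, 0.09], [0.006, 0.056, 0.098], [0.006, 0.056, 0.098], [0.006, 0.056, 0.098]]' --dr '[[0, 0.001, -0.007], [0, 0.001, -0.007], [0, 0.001, -0.007], [0, 0.001, -0.007], [0, 0.001, -0.007], [0, 0.001, -0.007], [0, 0.001, -0.007]]'

```text
clock: 20.15
ee_pos: [621.3, 6.1, 96.1]
orientation: [0.999, -0.035, 0.001, 0.0]
force: [0.2, 1.2, -0.7]
gripper_width: 47.8
finger_force: 20.0
```

```bash
python3 - <<'E'
from h import *
print(arm.get_state()['gripper_width'],pose().round(3)); go(620.2,2.6,80,-4.4)
E
```

```text
47.810666414492175 [[ 9.98000e-01 -7.10000e-02  1.00000e-03  6.21267e+02]
 [-7.10000e-02 -9.98000e-01 -0.00000e+00  6.06100e+00]
 [ 1.00000e-03  0.00000e+00 -1.00000e+00  9.60610e+01]
 [ 0.00000e+00  0.00000e+00  0.00000e+00  1.00000e+00]]
offset [-0.0017, 0.0071, 0.0321] dr [0.0001, -0.0016, 0.0079] rows 1 yaw -4.4
```

jog_arm --offset '[[-0.0017, 0.0071, 0], [-0.0017, 0.0071, 0.012], [-0.0017, 0.0071, 0.022], [-0.0017, 0.0071, 0.028], [-0.0017, 0.0071, 0.031], [-0.0017, 0.0071, 0.032], [-0.0017, 0.0071, 0.032], [-0.0017, 0.0071, 0.032]]' --dr '[[0, 0, 0.008], [0, 0, 0.008], [0, 0, 0.008], [0, 0, 0.008], [0, 0, 0.008], [0, 0, 0.008], [0, 0, 0.008], [0, 0, 0.008]]'

```text
clock: 20.95
ee_pos: [620.0, 1.9, 79.8]
orientation: [0.999, -0.039, 0.001, 0.0]
force: [-0.6, -0.1, 0.8]
gripper_width: 47.9
finger_force: 20.0
```

jog_arm --offset '[[0, 0, 0], [0, 0, 0]]' --dr '[[0, 0, 0], [0, 0, 0]]'

```text
clock: 21.15
ee_pos: [620.0, 1.9, 79.8]
orientation: [0.999, -0.039, 0.001, 0.0]
force: [-0.2, -0.0, 0.8]
gripper_width: 47.7
finger_force: 20.0
```

jog_arm --offset '[[0, 0, 0], [0, 0, 0], [0, 0, 0], [0, 0, 0]]' --dr '[[0, 0, 0], [0, 0, 0], [0, 0, 0], [0, 0, 0]]' --hand 0.8

```text
clock: 21.55
ee_pos: [620.0, 1.8, 79.7]
orientation: [0.999, -0.039, 0.0, 0.0]
force: [0.3, 0.5, 0.5]
gripper_width: 72.7
finger_force: 0.0
```

jog_arm --offset '[[0, 0, -0.04], [0, 0, -0.13], [-0.05, -0.06, -0.2], [-0.1, -0.12, -0.28], [-0.15, -0.19, -0.36], [-0.18, -0.25, -0.44], [-0.2, -0.3, -0.5], [-0.2, -0.3, -0.5]]' --dr '[[0, 0, 0], [0, 0, 0], [0, 0, 0], [0, 0, 0], [0, 0, 0], [0, 0, 0], [0, 0, 0], [0, 0, 0]]' --hand 1

```text
clock: 22.35
ee_pos: [531.1, 161.8, 334.8]
orientation: [0.999, -0.038, 0.003, -0.001]
force: [0.2, -1.3, -0.2]
gripper_width: 93.1
finger_force: 0.0
```

```bash
python3 - <<'E'
from h import *
i,K,C=shot('wrist','w9');print(pose()[:3,3].round(1))
g=cv2.cvtColor(top(i,94,K,C,540,700,-80,90,4.),cv2.COLOR_BGR2GRAY); 
for th in (190,215): print('pile',rects(cv2.morphologyEx((g>th).astype(np.uint8),cv2.MORPH_OPEN,np.ones((31,31))),700,90,4.,2000,8000))
cv2.imwrite('pics/t9.png',g)
r=chambers('w9b')
for q in r: go(q[0],q[1],180,q[4])
E
```

```text
[531.4 161.3 333.5]
pile [(619.8, 3.3, 65.5, 47.2, 175.7, 0.96), (620.0, -71.8, 160.0, 16.5, 0.0, 0.62)]
pile [(619.7, 3.3, 64.6, 46.4, 175.7, 0.96), (611.5, -72.0, 143.0, 16.0, 0.0, 0.59)]
[(464.1, 438.8, 66.5, 48.5, 26.8, 0.96)]
offset [-0.1781, -0.5451, 0.3018] dr [0.0003, -0.0042, -0.6925] rows 7 yaw 26.8
```

View pics/t9.png

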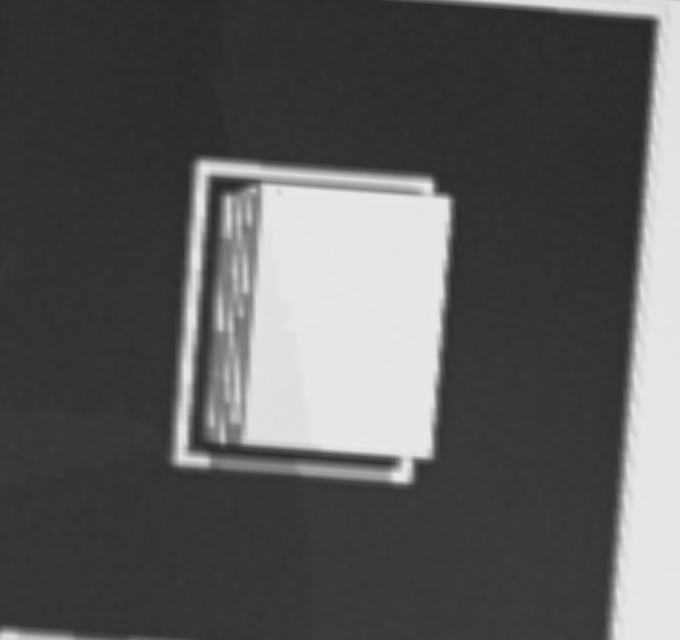

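jog_arm --offset '[[-0.178, -0.545, 0.3], [-0.178, -0.545, 0.3], [-0.178, -0.545, 0.3], [-0.178, -0.545, 0.3], [-0.178, -0.545, 0.3], [-0.178, -0.545, 0.3], [-0.178, -0.545, 0.3], [-0.178, -0.545, 0.3]]' --dr '[[0, -0.004, -0.6925], [0, -0.004, -0.6925], [0, -0.004, -0.6925], [0, -0.004, -0.6925], [0, -0.004, -0.6925], [0, -0.004, -0.6925], [0, -0.004, -0.6925], [0, -0.004, -0.6925]]'

```text
clock: 23.25
ee_pos: [463.4, 438.3, 175.6]
orientation: [0.973, 0.232, -0.003, 0.001]
force: [0.6, -1.0, -0.4]
gripper_width: 93.0
finger_force: 0.0
```

```bash
python3 - <<'E'
from h import *
r=chambers('w10',(400,530,375,500)); print(pose().round(3))
for q in r: go(q[0],q[1],3,q[4])
E
```

```text
[(465.1, 439.6, 67.7, 48.6, 26.6, 0.95)]
[[ 8.93000e-01  4.50000e-01 -4.00000e-03  4.64222e+02]
 [ 4.50000e-01 -8.93000e-01 -3.00000e-03  4.37290e+02]
 [-5.00000e-03  1.00000e-03 -1.00000e+00  1.77436e+02]
 [ 0.00000e+00  0.00000e+00  0.00000e+00  1.00000e+00]]
offset [0.0055, -0.0036, 0.3488] dr [0.0011, 0.0068, 0.0032] rows 4 yaw 26.6
```

jog_arm --offset '[[0.004, -0.003, 0.09], [0.004, -0.003, 0.18], [0.004, -0.003, 0.26], [0.004, -0.003, 0.31], [0.004, -0.003, 0.335], [0.004, -0.003, 0.344], [0.004, -0.003, 0.347], [0.004, -0.003, 0.347]]' --dr '[[0, 0.006, 0], [0, 0.006, 0], [0, 0.006, 0], [0, 0.006, 0], [0, 0.006, 0], [0, 0.006, 0], [0, 0.006, 0], [0, 0.006, 0]]'

```text
clock: 24.1
ee_pos: [465.9, 440.1, 7.5]
orientation: [0.973, 0.231, 0.002, -0.001]
force: [-0.5, -0.3, -0.2]
gripper_width: 93.3
finger_force: 0.0
```

jog_arm --offset '[[0, 0, 0], [0, 0, 0], [0, 0, 0], [0, 0, 0], [0, 0, 0], [0, 0, 0], [0, 0, 0], [0, 0, 0]]' --dr '[[0, 0, 0], [0, 0, 0], [0, 0, 0], [0, 0, 0], [0, 0, 0], [0, 0, 0], [0, 0, 0], [0, 0, 0]]' --hand 0.1

```text
clock: 24.9
ee_pos: [465.1, 439.9, 6.0]
orientation: [0.973, 0.231, 0.001, -0.0]
force: [-0.0, 0.3, 0.1]
gripper_width: 47.9
finger_force: 20.0
```

```bash
python3 - <<'E'
from h import *
T=pose();print(T[:3,3].round(2)); d=np.array([464.7,439.2])-T[:2,3]; print('chamber in tool x,y',T[:2,:2].T@d); T[2,3]=160
G=go(611,40,160,-4.4,T)
E
```

```text
[465.08 439.89   5.95]
chamber in tool x,y [-0.64708874  0.44939832]
offset [-0.0986, 0.8456, -0.0004] dr [-0.0011, -0.0028, 0.6911] rows 9 yaw -4.4
```

jog_arm --offset '[[0, 0, -0.03], [0, 0, -0.09], [0, 0, -0.17], [0, 0, -0.25], [0, 0, -0.3], [0, 0, -0.31], [0, 0, -0.31]]' --dr '[[0, 0, 0], [0, 0, 0], [0, 0, 0], [0, 0, 0], [0, 0, 0], [0, 0, 0], [0, 0, 0]]'

```text
clock: 25.6
ee_pos: [464.9, 439.8, 162.0]
orientation: [0.973, 0.231, 0.002, -0.001]
force: [-0.0, 0.3, -1.4]
gripper_width: 47.4
finger_force: 20.0
```

jog_arm --offset '[[-0.005, 0.05, 0], [-0.016, 0.14, 0], [-0.027, 0.23, 0], [-0.037, 0.32, 0], [-0.048, 0.41, 0], [-0.058, 0.5, 0], [-0.068, 0.58, 0], [-0.075, 0.64, 0]]' --dr '[[0, 0, 0.05], [0, 0, 0.15], [0, 0, 0.25], [0, 0, 0.35], [0, 0, 0.45], [0, 0, 0.55], [0, 0, 0.65], [0, 0, 0.691]]'

```text
clock: 26.4
ee_pos: [574.9, 134.5, 158.9]
orientation: [0.999, -0.04, -0.0, -0.0]
force: [1.0, 0.4, -0.8]
gripper_width: 47.9
finger_force: 20.0
```

jog_arm --offset '[[0, 0, 0], [0, 0, 0]]' --dr '[[0, 0, 0], [0, 0, 0]]'

```text
clock: 26.6
ee_pos: [574.6, 136.5, 159.2]
orientation: [0.999, -0.039, -0.0, -0.001]
force: [-0.3, -0.1, -0.1]
gripper_width: 47.9
finger_force: 20.0
```

```bash
python3 - <<'E'
from h import *
print(arm.get_state()['gripper_width'],pose().round(3)); go(620.6,2.5,120,-4.4)
E
```

```text
47.94098808472991 [[ 9.97000e-01 -7.80000e-02 -0.00000e+00  5.74576e+02]
 [-7.80000e-02 -9.97000e-01  1.00000e-03  1.36546e+02]
 [-0.00000e+00 -1.00000e-03 -1.00000e+00  1.59222e+02]
 [ 0.00000e+00  0.00000e+00  0.00000e+00  1.00000e+00]]
offset [0.1126, 0.2602, 0.0781] dr [-0.0013, 0.0004, -0.001] rows 3 yaw -4.4
```

jog_arm --offset '[[0.03, 0.07, 0], [0.06, 0.15, 0], [0.09, 0.22, 0.02], [0.11, 0.25, 0.05], [0.1126, 0.26, 0.075], [0.1126, 0.26, 0.078], [0.1126, 0.26, 0.078], [0.1126, 0.26, 0.078]]' --dr '[[0, 0, 0], [0, 0, 0], [0, 0, 0], [0, 0, 0], [0, 0, 0], [0, 0, 0], [0, 0, 0], [0, 0, 0]]'

```text
clock: 27.4
ee_pos: [621.3, 4.4, 122.3]
orientation: [0.999, -0.038, 0.001, -0.001]
force: [-0.4, 0.7, 0.6]
gripper_width: 47.7
finger_force: 20.0
```

jog_arm --offset '[[0, 0, 0], [0, 0, 0]]' --dr '[[0, 0, 0], [0, 0, 0]]'

```text
clock: 27.6
ee_pos: [621.4, 3.7, 122.3]
orientation: [0.999, -0.038, 0.001, -0.001]
force: [0.1, 0.7, -0.7]
gripper_width: 47.7
finger_force: 20.0
```

```bash
python3 - <<'E'
from h import *
print(arm.get_state()['gripper_width'],pose().round(3)); go(620.6,2.5,100.3,-4.4)
E
```

```text
47.690075241535745 [[ 9.97000e-01 -7.60000e-02  3.00000e-03  6.21373e+02]
 [-7.60000e-02 -9.97000e-01  1.00000e-03  3.65800e+00]
 [ 3.00000e-03 -2.00000e-03 -1.00000e+00  1.22339e+02]
 [ 0.00000e+00  0.00000e+00  0.00000e+00  1.00000e+00]]
offset [-0.0015, 0.0025, 0.0441] dr [-0.002, -0.0035, 0.001] rows 1 yaw -4.4
```

jog_arm --offset '[[-0.0015, 0.0025, 0.01], [-0.0015, 0.0025, 0.025], [-0.0015, 0.0025, 0.035], [-0.0015, 0.0025, 0.04], [-0.0015, 0.0025, 0.043], [-0.0015, 0.0025, 0.043], [-0.0015, 0.0025, 0.043]]' --dr '[[-0.002, -0.0035, 0], [-0.002, -0.0035, 0], [-0.002, -0.0035, 0], [-0.002, -0.0035, 0], [-0.002, -0.0035, 0], [-0.002, -0.0035, 0], [-0.002, -0.0035, 0]]'

```text
clock: 28.3
ee_pos: [620.6, 1.9, 100.3]
orientation: [0.999, -0.038, -0.0, 0.0]
force: [-0.5, 0.0, -1.1]
gripper_width: 48.0
finger_force: 20.0
```

jog_arm --offset '[[0, 0, 0], [0, 0, 0], [0, 0, 0]]' --dr '[[0, 0, 0], [0, 0, 0], [0, 0, 0]]'

```text
clock: 28.6
ee_pos: [620.5, 1.9, 100.2]
orientation: [0.999, -0.038, -0.0, 0.0]
force: [0.6, 0.4, -0.6]
gripper_width: 47.9
finger_force: 20.0
```

jog_arm --offset '[[0, -0.0005, 0.0012], [0, -0.0005, 0.0012], [0, -0.0005, 0.0012], [0, -0.0005, 0.0012]]' --dr '[[0, 0, 0], [0, 0, 0], [0, 0, 0], [0, 0, 0]]'

```text
clock: 29.0
ee_pos: [620.5, 2.1, 99.9]
orientation: [0.999, -0.038, -0.0, 0.0]
force: [-0.7, -2.4, 5.2]
gripper_width: 47.8
finger_force: 20.0
```

jog_arm --offset '[[0, 0, 0], [0, 0, 0], [0, 0, 0], [0, 0, 0]]' --dr '[[0, 0, 0], [0, 0, 0], [0, 0, 0], [0, 0, 0]]' --hand 0.8

```text
clock: 29.4
ee_pos: [620.5, 2.2, 99.4]
orientation: [0.999, -0.038, -0.001, -0.0]
force: [-1.1, 0.7, -0.5]
gripper_width: 72.8
finger_force: 0.0
```

jog_arm --offset '[[0, 0, -0.04], [0, 0, -0.13], [-0.05, 0, -0.2], [-0.1, 0.02, -0.28], [-0.15, 0.04, -0.36], [-0.2, 0.06, -0.44], [-0.2, 0.08, -0.5], [-0.2, 0.08, -0.5]]' --dr '[[0, 0, 0], [0, 0, 0], [0, 0, 0], [0, 0, 0], [0, 0, 0], [0, 0, 0], [0, 0, 0], [0, 0, 0]]' --hand 1

```text
clock: 30.2
ee_pos: [518.0, -30.8, 354.7]
orientation: [0.999, -0.039, 0.003, 0.0]
force: [0.6, 0.2, 0.2]
gripper_width: 92.8
finger_force: 0.0
```

```bash
python3 - <<'E'
from h import *
i,K,C=shot('wrist','w11');print(pose()[:3,3].round(1))
g=cv2.cvtColor(top(i,110,K,C,540,700,-80,90,4.),cv2.COLOR_BGR2GRAY); 
for th in (190,215): print('pile',rects(cv2.morphologyEx((g>th).astype(np.uint8),cv2.MORPH_OPEN,np.ones((31,31))),700,90,4.,2000,8000))
t=top(i,12,K,C,390,510,-180,-40,4.);g=cv2.cvtColor(t,cv2.COLOR_BGR2GRAY)
for th in (120,150,180): print('weight plate',th,rects(cv2.morphologyEx(cv2.morphologyEx((g>th).astype(np.uint8),cv2.MORPH_OPEN,np.ones((9,9))),cv2.MORPH_CLOSE,np.ones((9,9))),510,-40,4.,1200,6000))
a,K2,C2=shot('scene','a11')
s=cv2.resize(a[120:340,170:480],None,fx=1.2,fy=1.2); p=np.zeros((600,760,3),np.uint8); p[:420,:560]=i;  tt=cv2.resize(t,None,fx=.5,fy=.5); p[:tt.shape[0],:][:,760-tt.shape[1]:]=tt
p=np.zeros((480,800,3),np.uint8); p[:,:560]=t; p[:270-0,560:]=0; cv2.imwrite('pics/v11.png',np.hstack([t,cv2.resize(i[100:300,180:420],None,fx=1,fy=2.4)]))
print(chambers('a11c',(380,900,110,600),16,'scene'))
E
```

```text
[518.1 -30.4 351.8]
pile [(620.5, 2.7, 67.8, 47.7, 175.6, 0.97)]
pile [(619.5, 2.8, 65.0, 47.0, 175.4, 0.97)]
weight plate 120 []
weight plate 150 []
weight plate 180 [(450.2, -119.5, 58.1, 28.3, 41.5, 0.45)]
[]
[]
```

View pics/v11.png

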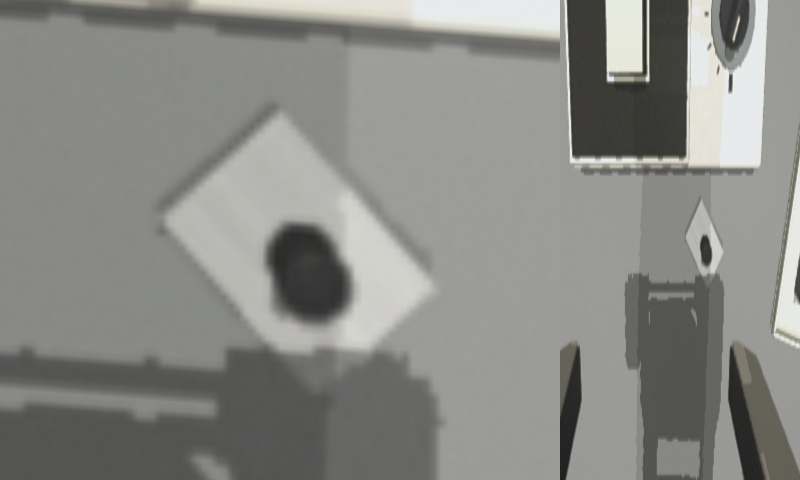

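```bash
python3 - <<'E'
from h import *
go(446.8,-114.6,180,41)
i,K,C=load('wrist','w11'); print(proj([[446.8,-114.6,40],[446.8,-114.6,12]],K,C).round(1))
g=cv2.cvtColor(i,cv2.COLOR_BGR2GRAY)[200:290,290:370]; print(np.argwhere(g<70).mean(0)+[200,290], np.argwhere(g<70).min(0)+[200,290],np.argwhere(g<70).max(0)+[200,290])
E
```

```text
offset [-0.1283, 0.1797, 0.3377] dr [-0.0009, 0.0022, -1.0089] rows 6 yaw 41.0
[[326.7 206. ]
 [324.1 201.5]]
[261.5379845  354.31782946] [200 321] [289 369]
```

jog_arm --offset '[[-0.128, 0.18, 0.337], [-0.128, 0.18, 0.337], [-0.128, 0.18, 0.337], [-0.128, 0.18, 0.337], [-0.128, 0.18, 0.337], [-0.128, 0.18, 0.337], [-0.128, 0.18, 0.337], [-0.128, 0.18, 0.337]]' --dr '[[0, 0, -1], [0, 0, -1], [0, 0, -1], [0, 0, -1], [0, 0, -1], [0, 0, -1], [0, 0, -1], [0, 0, -1]]'

```text
clock: 31.15
ee_pos: [447.0, -114.6, 180.4]
orientation: [0.938, 0.346, -0.001, -0.001]
force: [-0.2, -0.1, -0.3]
gripper_width: 92.9
finger_force: 0.0
```

```bash
python3 - <<'E'
from h import *
i,K,C=shot('wrist','w12'); T=pose(); print(T.round(3))
P=[446.8,-114.6,40]; c=proj([P],K,C)[0]; print('pred top',c.round(1))
u,v=c.astype(int); g=cv2.cvtColor(i,cv2.COLOR_BGR2GRAY)[v-35:v+35,u-35:u+35]
n,l,st,ce=cv2.connectedComponentsWithStats((g<70).astype(np.uint8)); print(st.tolist(),(ce+[u-35,v-35]).round(1).tolist())
cv2.imwrite('pics/c12.png',cv2.resize(i[v-70:v+70,u-100:u+100],None,fx=4,fy=4,interpolation=cv2.INTER_CUBIC))
go(446.8,-114.6,15,41)
E
```

```text
[[ 7.60000e-01  6.50000e-01 -2.00000e-03  4.47083e+02]
 [ 6.50000e-01 -7.60000e-01  0.00000e+00 -1.14561e+02]
 [-1.00000e-03 -1.00000e-03 -1.00000e+00  1.80709e+02]
 [ 0.00000e+00  0.00000e+00  0.00000e+00  1.00000e+00]]
pred top [274.6 196.5]
[[0, 0, 70, 70, 4664], [28, 24, 16, 19, 236]] [[273.5, 195.6], [274.3, 193.8]]
offset [-0.0001, 0.0001, 0.3314] dr [-0.0016, 0.0014, -0.01] rows 4 yaw 41.0
```

View pics/c12.png

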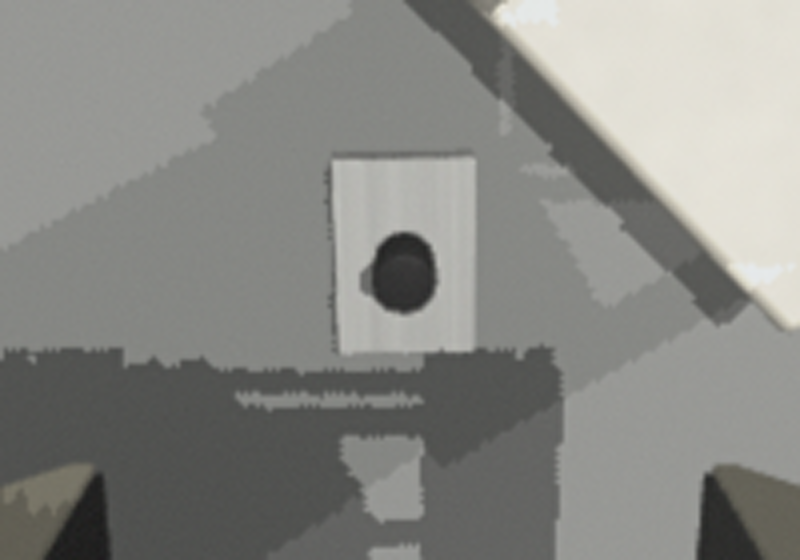

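jog_arm --offset '[[0, 0, 0.09], [0, 0, 0.18], [0, 0, 0.25], [0, 0, 0.29], [0, 0, 0.315], [0, 0, 0.328], [0, 0, 0.33], [0, 0, 0.33]]' --dr '[[0, 0, -0.01], [0, 0, -0.01], [0, 0, -0.01], [0, 0, -0.01], [0, 0, -0.01], [0, 0, -0.01], [0, 0, -0.01], [0, 0, -0.01]]'

```text
clock: 32.0
ee_pos: [447.5, -115.0, 17.1]
orientation: [0.937, 0.351, 0.0, 0.0]
force: [0.2, 0.3, 0.1]
gripper_width: 93.0
finger_force: 0.0
```

jog_arm --offset '[[0, 0, 0], [0, 0, 0], [0, 0, 0], [0, 0, 0], [0, 0, 0], [0, 0, 0], [0, 0, 0], [0, 0, 0]]' --dr '[[0, 0, 0], [0, 0, 0], [0, 0, 0], [0, 0, 0], [0, 0, 0], [0, 0, 0], [0, 0, 0], [0, 0, 0]]' --hand 0 --squeeze 40

```text
clock: 32.8
ee_pos: [446.9, -114.9, 16.2]
orientation: [0.937, 0.351, -0.0, -0.0]
force: [0.5, 0.2, -1.6]
gripper_width: 33.4
finger_force: 0.0
```

jog_arm --offset '[[0, 0, 0], [0, 0, 0], [0, 0, 0], [0, 0, 0]]' --dr '[[0, 0, 0], [0, 0, 0], [0, 0, 0], [0, 0, 0]]'

```text
clock: 33.2
ee_pos: [447.0, -114.8, 16.3]
orientation: [0.936, 0.351, -0.0, -0.0]
force: [0.1, 0.9, 0.3]
gripper_width: 17.8
finger_force: 40.0
```

```bash
python3 - <<'E'
from h import *
T=pose();print(T[:3,3].round(2),arm.get_state()['gripper_width'],arm.get_state()['finger_force']); T[2,3]=175
G=go(620,2.7,175,-4.4,T)
E
```

```text
[ 446.96 -114.83   16.26] 17.832647109417962 39.99998331069946
offset [0.4154, 0.0501, -0.0003] dr [-0.0003, 0.0011, 1.0102] rows 6 yaw -4.4
```

jog_arm --offset '[[0, 0, -0.02], [0, 0, -0.07], [0, 0, -0.14], [0, 0, -0.22], [0, 0, -0.29], [0, 0, -0.318], [0, 0, -0.318]]' --dr '[[0, 0, 0], [0, 0, 0], [0, 0, 0], [0, 0, 0], [0, 0, 0], [0, 0, 0], [0, 0, 0]]'

```text
clock: 33.9
ee_pos: [447.6, -115.0, 176.8]
orientation: [0.937, 0.351, 0.001, 0.001]
force: [-0.4, -0.2, -3.7]
gripper_width: 17.4
finger_force: 40.0
```

jog_arm --offset '[[0.03, 0.004, 0], [0.08, 0.01, 0], [0.14, 0.017, 0], [0.21, 0.025, 0], [0.28, 0.034, 0], [0.34, 0.041, 0], [0.38, 0.046, 0], [0.41, 0.05, 0]]' --dr '[[0, 0, 0.06], [0, 0, 0.18], [0, 0, 0.32], [0, 0, 0.46], [0, 0, 0.6], [0, 0, 0.75], [0, 0, 0.9], [0, 0, 1]]'

```text
clock: 34.7
ee_pos: [618.2, 1.9, 171.7]
orientation: [0.999, -0.036, -0.002, 0.0]
force: [-1.0, 0.1, -2.2]
gripper_width: 17.3
finger_force: 40.0
```

jog_arm --offset '[[0, 0, 0], [0, 0, 0]]' --dr '[[0, 0, 0], [0, 0, 0]]'

```text
clock: 34.9
ee_pos: [617.3, 0.9, 172.9]
orientation: [0.999, -0.033, -0.002, 0.0]
force: [-0.9, -0.0, -3.7]
gripper_width: 17.1
finger_force: 40.0
```

```bash
python3 - <<'E'
from h import *
print(arm.get_state()['gripper_width'],pose().round(3)); go(620,2.7,135,-4.4)
E
```

```text
17.119029912350644 [[ 9.98000e-01 -6.70000e-02 -4.00000e-03  6.17304e+02]
 [-6.70000e-02 -9.98000e-01 -0.00000e+00  8.78000e-01]
 [-4.00000e-03  0.00000e+00 -1.00000e+00  1.72913e+02]
 [ 0.00000e+00  0.00000e+00  0.00000e+00  1.00000e+00]]
offset [0.0054, -0.004, 0.0758] dr [0.0005, 0.0049, 0.013] rows 1 yaw -4.4
```

jog_arm --offset '[[0.0054, -0.004, 0.02], [0.0054, -0.004, 0.045], [0.0054, -0.004, 0.065], [0.0054, -0.004, 0.075], [0.0054, -0.004, 0.076], [0.0054, -0.004, 0.076], [0.0054, -0.004, 0.076]]' --dr '[[0, 0.005, 0.013], [0, 0.005, 0.013], [0, 0.005, 0.013], [0, 0.005, 0.013], [0, 0.005, 0.013], [0, 0.005, 0.013], [0, 0.005, 0.013]]'

```text
clock: 35.6
ee_pos: [621.1, 2.7, 137.7]
orientation: [0.999, -0.039, 0.002, 0.0]
force: [0.8, 0.3, -3.3]
gripper_width: 17.5
finger_force: 40.0
```

```bash
python3 - <<'E'
from h import *
i,K,C=shot('wrist','w13'); print(arm.get_state()['gripper_width'],pose().round(3)); go(620,2.7,126.8,-4.4)
g=cv2.cvtColor(top(i,130,K,C,560,700,-60,70,4.),cv2.COLOR_BGR2GRAY); cv2.imwrite('pics/c13.png',i)
E
```

```text
17.374280432888707 [[ 9.97000e-01 -7.90000e-02  4.00000e-03  6.21113e+02]
 [-7.90000e-02 -9.97000e-01 -0.00000e+00  2.70800e+00]
 [ 4.00000e-03  0.00000e+00 -1.00000e+00  1.37664e+02]
 [ 0.00000e+00  0.00000e+00  0.00000e+00  1.00000e+00]]
offset [-0.0023, 0.0002, 0.0217] dr [0.0001, -0.005, -0.0028] rows 1 yaw -4.4
```

jog_arm --offset '[[-0.002, 0, 0.006], [-0.002, 0, 0.012], [-0.002, 0, 0.017], [-0.002, 0, 0.02], [-0.002, 0, 0.021], [-0.002, 0, 0.021], [-0.002, 0, 0.021]]' --dr '[[0, -0.005, -0.003], [0, -0.005, -0.003], [0, -0.005, -0.003], [0, -0.005, -0.003], [0, -0.005, -0.003], [0, -0.005, -0.003], [0, -0.005, -0.003]]'

```text
clock: 36.35
ee_pos: [620.0, 2.8, 126.7]
orientation: [0.999, -0.038, -0.0, 0.0]
force: [-0.7, -0.4, -4.3]
gripper_width: 17.7
finger_force: 40.0
```

jog_arm --offset '[[0, 0, 0], [0, 0, 0]]' --dr '[[0, 0, 0], [0, 0, 0]]'

```text
clock: 36.55
ee_pos: [620.0, 2.8, 126.7]
orientation: [0.999, -0.038, -0.0, 0.0]
force: [-0.1, -0.2, -3.2]
gripper_width: 17.1
finger_force: 40.0
```

Still carrying the weight; go down 1 mm at a time.

jog_arm --offset '[[0, 0, 0.001], [0, 0, 0.002], [0, 0, 0.002], [0, 0, 0.002]]' --dr '[[0, 0, 0], [0, 0, 0], [0, 0, 0], [0, 0, 0]]'

```text
clock: 36.95
ee_pos: [620.1, 2.8, 126.2]
orientation: [0.999, -0.038, -0.0, 0.0]
force: [-3.3, 0.0, 5.8]
gripper_width: 17.0
finger_force: 40.0
```

jog_arm --offset '[[0, 0, 0.001], [0, 0, 0.001], [0, 0, 0.001], [0, 0, 0.001]]' --dr '[[0, 0, 0], [0, 0, 0], [0, 0, 0], [0, 0, 0]]'

```text
clock: 37.35
ee_pos: [620.1, 2.8, 126.3]
orientation: [0.999, -0.038, 0.0, 0.0]
force: [-5.4, -0.4, 10.0]
gripper_width: 16.9
finger_force: 40.0
```

jog_arm --offset '[[0, 0, -0.001], [0, 0, -0.001], [0, 0, -0.001], [0, 0, -0.001], [0, 0, -0.001], [0, 0, -0.001]]' --dr '[[0, 0, 0], [0, 0, 0], [0, 0, 0], [0, 0, 0], [0, 0, 0], [0, 0, 0]]' --hand 0.7

```text
clock: 37.95
ee_pos: [619.9, 2.8, 125.5]
orientation: [0.999, -0.038, -0.0, 0.0]
force: [-0.2, 1.0, 0.8]
gripper_width: 60.2
finger_force: 0.0
```

jog_arm --offset '[[0, 0, -0.03], [0, 0, -0.1], [0, 0, -0.18], [-0.05, 0.05, -0.27], [-0.1, 0.1, -0.36], [-0.12, 0.15, -0.4], [-0.12, 0.15, -0.4], [-0.12, 0.15, -0.4]]' --dr '[[0, 0, 0], [0, 0, 0], [0, 0, 0], [0, 0, 0], [0, 0, 0], [0, 0, 0], [0, 0, 0], [0, 0, 0]]'

```text
clock: 38.75
ee_pos: [554.4, -67.8, 327.3]
orientation: [0.999, -0.039, 0.001, 0.0]
force: [0.5, -0.1, -0.5]
gripper_width: 65.1
finger_force: 0.0
```

```bash
python3 - <<'E'
from h import *
i,K,C=shot('wrist','w14'); print(pose()[:3,3].round(1))
t=top(i,122,K,C,570,670,-50,50,4.); k=top(i,90,K,C,555,655,-210,-110,4.)
cv2.imwrite('pics/v14.png',np.hstack([t,k]))
E
```

```text
[554.5 -67.3 325.8]
```

View pics/v14.png

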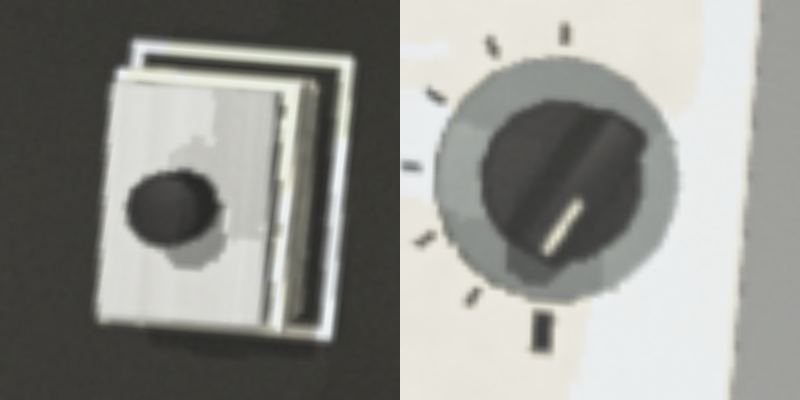

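```bash
python3 - <<'E'
from h import *
T=pose(); print(np.degrees(np.arctan2(T[1,0],T[0,0]))); go(607.7,-156.8,250,-4.4)
E
```

```text
-4.4204969987245635
offset [0.12, 0.1703, 0.1515] dr [-0.0001, 0.0008, -0.0005] rows 3 yaw -4.4
```

jog_arm --offset '[[0.12, 0.17, 0.15], [0.12, 0.17, 0.15], [0.12, 0.17, 0.15], [0.12, 0.17, 0.15], [0.12, 0.17, 0.15], [0.12, 0.17, 0.15], [0.12, 0.17, 0.15]]' --dr '[[0, 0, -0.17], [0, 0, -0.34], [0, 0, -0.51], [0, 0, -0.68], [0, 0, -0.85], [0, 0, -1], [0, 0, -1]]' --hand 0.5

```text
clock: 39.5
ee_pos: [607.9, -155.9, 249.1]
orientation: [0.937, 0.348, -0.001, -0.001]
force: [-0.3, -0.0, -0.1]
gripper_width: 46.2
finger_force: 0.0
```

jog_arm --offset '[[0, 0, 0], [0, 0, 0], [0, 0, 0], [0, 0, 0], [0, 0, 0], [0, 0, 0]]' --dr '[[0, 0, -0.17], [0, 0, -0.34], [0, 0, -0.51], [0, 0, -0.68], [0, 0, -0.85], [0, 0, -1]]'

```text
clock: 40.1
ee_pos: [607.9, -156.0, 249.6]
orientation: [0.733, 0.68, -0.001, -0.001]
force: [0.2, 0.3, -0.6]
gripper_width: 46.4
finger_force: 0.0
```

jog_arm --offset '[[0, 0, 0], [0, 0, 0], [0, 0, 0], [0, 0, 0], [0, 0, 0], [0, 0, 0]]' --dr '[[0, 0, -0.17], [0, 0, -0.34], [0, 0, -0.51], [0, 0, -0.68], [0, 0, -0.85], [0, 0, -1]]'

```text
clock: 40.7
ee_pos: [607.9, -156.0, 249.7]
orientation: [0.417, 0.909, -0.0, -0.001]
force: [-0.5, 0.3, 0.2]
gripper_width: 46.5
finger_force: 0.0
```

jog_arm --offset '[[0, 0, 0], [0, 0, 0], [0, 0, 0], [0, 0, 0]]' --dr '[[0, 0, -0.17], [0, 0, -0.333], [0, 0, -0.333], [0, 0, -0.333]]'

```text
clock: 41.1
ee_pos: [607.8, -156.3, 250.0]
orientation: [0.298, 0.954, -0.0, -0.001]
force: [0.9, -0.7, -0.0]
gripper_width: 46.5
finger_force: 0.0
```

```bash
python3 - <<'E'
from h import *
T=pose(); print(T.round(3),np.degrees(np.arctan2(T[1,0],T[0,0])),np.round(arm.get_state()['joints'],2))
G=go(607.7,-156.8,110,145.6); go(607.7,-156.8,65,145.6,G)
E
```

```text
[[-8.22000e-01  5.70000e-01 -2.00000e-03  6.07822e+02]
 [ 5.70000e-01  8.22000e-01  0.00000e+00 -1.56293e+02]
 [ 2.00000e-03 -1.00000e-03 -1.00000e+00  2.50019e+02]
 [ 0.00000e+00  0.00000e+00  0.00000e+00  1.00000e+00]] 145.27273011496837 [-0.29  0.01  1.5  -0.    1.63 -1.26]
offset [-0.0008, -0.0008, 0.28] dr [-0.001, -0.002, -0.0073] rows 3 yaw 145.6
offset [0.0, 0.0, 0.09] dr [0.0, 0.0, 0.0] rows 1 yaw 145.6
```

jog_arm --offset '[[0, 0, 0.08], [0, 0, 0.16], [0, 0, 0.24], [0, 0, 0.3], [0, 0, 0.34], [0, 0, 0.36], [0, 0, 0.368], [0, 0, 0.368]]' --dr '[[0, 0, -0.007], [0, 0, -0.007], [0, 0, -0.007], [0, 0, -0.007], [0, 0, -0.007], [0, 0, -0.007], [0, 0, -0.007], [0, 0, -0.007]]'

```text
clock: 41.9
ee_pos: [607.8, -156.7, 67.0]
orientation: [0.294, 0.956, -0.0, -0.0]
force: [0.6, -0.1, -0.2]
gripper_width: 46.2
finger_force: 0.0
```

jog_arm --offset '[[0, 0, 0], [0, 0, 0], [0, 0, 0], [0, 0, 0], [0, 0, 0], [0, 0, 0], [0, 0, 0], [0, 0, 0]]' --dr '[[0, 0, 0], [0, 0, 0], [0, 0, 0], [0, 0, 0], [0, 0, 0], [0, 0, 0], [0, 0, 0], [0, 0, 0]]' --hand 0 --squeeze 30

```text
clock: 42.7
ee_pos: [607.2, -157.7, 67.0]
orientation: [0.293, 0.956, -0.001, -0.001]
force: [-5.9, -7.4, 4.4]
gripper_width: 13.9
finger_force: 30.0
```

```bash
python3 - <<'E'
from h import *
T=pose(); s=arm.get_state(); print(T[:3,3].round(1),np.degrees(np.arctan2(T[1,0],T[0,0])),s['gripper_width'],s['finger_force'],np.round(s['force'],1),np.round(s['ft_torque'],2))
E
```

```text
[ 607.2 -157.7   67. ] 145.88091329298257 13.869729808253425 29.99247282743454 [-5.9 -7.4  4.4] [-1.14  0.89 -0.02]
```

jog_arm --offset '[[0, -0.002, 0], [0, -0.0035, 0], [0, -0.0035, 0]]' --dr '[[0, 0, 0], [0, 0, 0], [0, 0, 0]]'

```text
clock: 43.0
ee_pos: [607.0, -157.9, 67.0]
orientation: [0.293, 0.956, 0.0, 0.0]
force: [2.3, 2.8, 3.3]
gripper_width: 13.4
finger_force: 30.0
```

jog_arm --offset '[[0, 0, 0], [0, 0, 0], [0, 0, 0], [0, 0, 0], [0, 0, 0], [0, 0, 0]]' --dr '[[0, 0, 0.12], [0, 0, 0.24], [0, 0, 0.36], [0, 0, 0.48], [0, 0, 0.55], [0, 0, 0.55]]'

```text
clock: 43.6
ee_pos: [607.0, -157.9, 67.0]
orientation: [0.492, 0.871, 0.0, -0.0]
force: [2.2, 3.0, 5.1]
gripper_width: 13.9
finger_force: 30.0
```

```bash
python3 - <<'E'
from h import *
T=pose(); s=arm.get_state(); print(T[:3,3].round(1),np.degrees(np.arctan2(T[1,0],T[0,0])),s['gripper_width'],s['finger_force'],np.round(s['force'],1),np.round(s['ft_torque'],2))
E
```

```text
[ 607.  -157.9   67. ] 121.11138979679161 13.880311598663171 30.00143051147461 [2.2 3.  5.1] [ 0.63 -0.53 -0.06]
```

jog_arm --offset '[[0, 0, 0], [0, 0, 0], [0, 0, 0], [0, 0, 0], [0, 0, 0], [0, 0, 0], [0, 0, 0], [0, 0, 0]]' --dr '[[0, 0, 0.12], [0, 0, 0.24], [0, 0, 0.36], [0, 0, 0.48], [0, 0, 0.6], [0, 0, 0.72], [0, 0, 0.8], [0, 0, 0.8]]'

```text
clock: 44.4
ee_pos: [606.8, -158.0, 67.0]
orientation: [0.736, 0.676, -0.0, -0.0]
force: [0.1, 2.9, 5.5]
gripper_width: 14.0
finger_force: 30.0
```

jog_arm --offset '[[0, 0, 0], [0, 0, 0], [0, 0, 0], [0, 0, 0], [0, 0, 0], [0, 0, 0], [0, 0, 0], [0, 0, 0]]' --dr '[[0, 0, 0.12], [0, 0, 0.24], [0, 0, 0.36], [0, 0, 0.48], [0, 0, 0.6], [0, 0, 0.65], [0, 0, 0.65], [0, 0, 0.65]]'

```text
clock: 45.2
ee_pos: [606.7, -158.0, 67.0]
orientation: [0.883, 0.47, -0.0, -0.0]
force: [-0.7, 3.2, 5.4]
gripper_width: 14.1
finger_force: 30.0
```

```bash
python3 - <<'E'
from h import *
T=pose(); s=arm.get_state(); print(T[:3,3].round(1),np.degrees(np.arctan2(T[1,0],T[0,0])),s['gripper_width'],s['finger_force'],np.round(s['force'],1),np.round(s['ft_torque'],2))
E
```

```text
[ 606.7 -158.    67. ] 56.026839627902504 14.085248597113349 29.99544471502304 [-0.7  3.2  5.4] [ 0.56  0.05 -0.02]
```

Turned about 90° (yaw 56, wanted 55.6). Release, lift clear, and check.

jog_arm --offset '[[0, 0, 0], [0, 0, 0], [0, 0, 0], [0, 0, 0]]' --dr '[[0, 0, 0], [0, 0, 0], [0, 0, 0], [0, 0, 0]]' --hand 0.5

```text
clock: 45.6
ee_pos: [606.5, -158.2, 66.4]
orientation: [0.883, 0.469, -0.001, -0.0]
force: [0.6, 0.4, 0.0]
gripper_width: 41.5
finger_force: 0.0
```

jog_arm --offset '[[0, 0, -0.04], [0, 0, -0.12], [0, 0, -0.2], [0, 0, -0.3], [-0.06, 0, -0.4], [-0.12, 0, -0.5], [-0.16, 0, -0.55], [-0.16, 0, -0.55]]' --dr '[[0, 0, 0], [0, 0, 0], [0, 0, 0], [0, 0, 0], [0, 0, 0], [0, 0, 0], [0, 0, 0], [0, 0, 0]]'

```text
clock: 46.4
ee_pos: [561.3, -226.8, 348.1]
orientation: [0.884, 0.468, 0.002, 0.003]
force: [0.0, 0.6, 0.4]
gripper_width: 46.5
finger_force: 0.0
```

jog_arm --offset '[[0, 0.08, 0], [0, 0.12, 0], [0, 0.12, 0]]' --dr '[[0, 0, 0.17], [0, 0, 0.34], [0, 0, 0.34]]'

```text
clock: 46.7
ee_pos: [613.0, -259.0, 339.3]
orientation: [0.939, 0.345, -0.001, -0.001]
force: [-0.5, -0.2, -1.0]
gripper_width: 46.6
finger_force: 0.0
```

```bash
python3 - <<'E'
from h import *
i,K,C=shot('wrist','w15'); a,_,_=shot('scene','a15')
k=top(i,90,K,C,555,655,-210,-110,3.); t=top(i,122,K,C,560,680,-60,60,2.5); v=np.zeros((590,800,3),np.uint8)
v[:300,:300]=k; v[300:590,:300]=t[:290]; v[:420,300:]=cv2.resize(i,(500,375)).copy().repeat(1,0) if False else 0
v[:375,300:]=cv2.resize(i,(500,375)); v[375:590,300:]=cv2.resize(a[100:315,60:560],(500,215)); cv2.imwrite('pics/v15.png',v); print(pose()[:3,3])
E
```

```text
[ 611.70780742 -257.85321497  340.56951998]
```

View pics/v15.png

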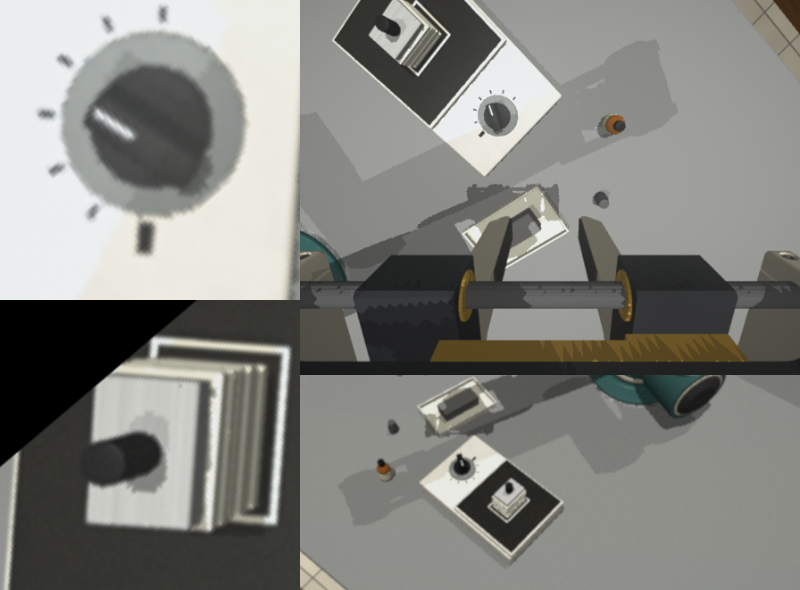

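```bash
python3 -c "
from rig import arm
print(arm.hand_in())"
```

```text
the job is handed in; nothing more can be done
None
```

The job is done and handed in: slide box flat in the tray, all three chambers found on the bench piled square in the outline, weight centred on top, and the knob turned last to the fourth click. It took about 47 s of robot time, and the score was not reported.

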